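# Load the catch basket and hang it under the sorting chute

### The arm

A 6-joint arm with a two-finger parallel gripper is mounted at the origin on the work surface. World frame = base frame: x ahead of the robot, y to its left, z up, the work surface at z = 0. Lengths are in m, angles in degrees, forces in N, time in s.
With the tool pointing down it reaches from about 0.4 to 0.825 m from the base axis. Payload 7 kg.
Tool frame: the origin (TCP) lies on the centre line of the jaws, within the pads' length; the fingertips stand 14 mm ahead of it and the grasp point (between the pads) lies 5 mm behind it; z points along the fingers, x is the direction in which the jaws open and shut, and the axes are right-handed (so a half turn about z gives the same grasp; the last joint's range is limited). The gripper opens to 88 mm and grips with 3 to 60 N. Pads are 19 mm wide; open, the fingers measure 130 mm over their backs; the gripper's body (78 mm by 193 mm) begins 47 mm behind the grasp point.
Start: joints at [81.194, 20.546, 0.682, 0, -70.136, -16.507], TCP at [0.289, 0.61, 0.241] pointing down, gripper open.
Joint ranges: [-176.03, 176.03], [-82.01, 121.73], [-58.28, 71.71], [-173.87, 95.51], [-174.79, -0.11], [-173.66, 173.66]. Speed limits (degrees/s): [136.94, 136.94, 172.46, 180, 180, 180].

### API

Orientations are given as [roll, pitch, yaw] about the fixed x, y, z axes, in that order (R = Rz(yaw) Ry(pitch) Rx(roll)).
In Python, from plant import * gives the robot as it stands.
- The arm moves only by the shell command python3 -m handwheel 'ROWS' [OPENING]. ROWS is JSON, a list of rows, each a list of 2 entries, a list of its own where there are three numbers: the shift along the tool's x, y, z each as a share of 0.2 m, from -1 to 1, then the turn, a rotation vector about the tool's x, y, z each as a share of 360 degrees, from -1 to 1. In form: [[[tx, ty, tz], [ax, ay, az]], ...]. A call has 1 to 5 rows; each row is the pose to reach, as a shift and turn from the pose commanded when the call began, along the tool's axes at that moment, turning the shorter way round; what a row does not reach only later rows make up. A row lasts 1/12 s, in which the tool goes at most 41.7 mm and 7.16 degrees, less where a joint would pass 70% of its speed; a pose out of reach is approached as far as the arm can. A call with a number of a shift or a turn outside -1 to 1 is refused whole. A call with a gripper value outside its range is refused whole. OPENING is the closure, from -1 (fully open) to 1 (shut), set as the call begins (- or left out, the last holds). The fingers move at their own pace and stop on an object; the grip force is fixed at half the most. Time passes only in rows, so rows that repeat a pose let the fingers close. It gives the time, the measured TCP pose, the force and the opening at its end, in the units of the state.
- get_obs(): the state, without advancing time (a new reading comes with each control period).
- snapshot(name): name is "scene" or "side" or "wrist"; returns a dict with "color" (400x640x3 uint8, red, green, blue), "z_map" (400x640 float32, m along the optical axis (not along the pixel's ray), 0 where there is no reading), "intrinsics" (3x3 intrinsics, pixels), "distortion" ([k1, k2, p1, p2, k3] as OpenCV has them; the pictures are not rectified), "rvec" (rotation vector, rad) and "tvec" (3), from world to camera coordinates, as OpenCV has them. Camera axes: x right, y down, z forward; pixel columns grow to the right and rows downward; lengths in m; the calibration is good to about 2 mm. A picture is of the moment at which its call begins.
- close_job(): hands the job in, once; it reports no verdict.
The state is a dict: "clock": time; "joint_pos": joint angles; "qvel": joint speeds; "tau": joint torques, N m; "tool_pos": TCP position; "orientation": TCP orientation; "force": force on the tool from outside, world axes, zero at the start; "moment": the same for the moment, N m; "opening": finger opening in m.
Only numpy, scipy, OpenCV 4.12 (cv2) and the standard library are available. Lean on these libraries where they do the work, as an engineer would, in place of code of your own. Each camera call takes 0.05 s, during which the arm holds its last target. There are 200 camera calls.

### The job

Take the rocker switch out of its pocket in the tray and put it into the catch basket while the basket still stands on the cart. Then hang the basket by its handle on the two-pronged hook under the lip of the chute, with the handle bar lying behind the upturned tips of both prongs and the switch still inside, and let go. Leave the toggle switches, the gauge and the brass block where they are.

Things in the scene. Friction and masses are not known exactly. Their poses are not given: they have to be found in the camera images.
- basket: Loose galvanized catch basket, 0.3 kg: open box 140 (x) x 134 (y) x 50 (z) mm, walls and floor 4 mm, with a rigid upright handle in its plane x = 0: 10 mm rod uprights at y = -63 and +63 mm, joined at z = 130 mm by a level 10 mm bar along y. Origin: centre of its underside; z up. Starts standing on the cart, x roughly away from the robot.
- basket_grip (a point): Centre of the basket's handle bar (basket frame 0, 0, 130 mm). A black rubber grip sleeve 14 mm in diameter and 44 mm long lies around the bar here; on both sides of it the bare bar runs on to the uprights. Axes as the basket's.
- station: Fixed sloped aluminium chute on legs, rising away from the robot, with a two-pronged hook under its lower lip. Origin: on the cart surface below the lowest point of the prongs; x away from the robot's side, up the chute; y along a hung bar; z up. Legs: x = 115 to 245 mm, y up to 85 mm either side; hook plate at x = 109 mm.
- hook (a point): Where the handle bar's centre lies when hung: station frame 3, 0, 215 mm. Axes as the station's. Prongs: 8 mm rods at y = -38 and +38 mm, in the station frame from the plate (x 109, z 222, rod centre) gently down to x 0, z 205, then bent up 45 degrees to a tip at x -20, z 225. Open toward -x.
- lip (a point): Middle of the chute lip's lower edge, 150 mm wide in y: station frame 26, 0, 290 mm. The chute rises from here at 22 degrees toward +x. It overhangs the hook, so a gripper holding the bar at the hook must lean back toward -x, 30 to 45 degrees from vertical. Axes as the station's.
- tray: Fixed black pocket tray 250 (x) x 90 (y) x 20 (z) mm with three pockets in a row along x, centres at x = -80, 0, +80 mm, each 74 x 42 mm and 12 mm deep (floor at z = 8 mm). Origin: centre of its underside.
- rocker: Loose rocker switch, 45 g, in one of the three pockets, long side along the tray's x: black foot 62 x 30 mm up to z = 14 mm, above it an olive body 66 (x) x 34 (y) mm from z = 14 to 30 mm, on top a slightly sloping wide flat rocker paddle to z = 38 mm. No lever. Origin: centre of its underside; z up.
- toggle_a: Loose toggle switch in another pocket (leave it): grey body 66 x 34 x 25 mm with a slanted chrome lever on top to 66 mm high. Origin: centre of its underside.
- toggle_b: Second toggle switch, like toggle_a, in the remaining pocket (leave it).
- gauge: Loose black upright edgewise speed gauge 60 x 50 x 120 mm standing on the cart (leave it). Origin: centre of its underside.
- stud: Loose brass ground stud block 66 x 32 mm, 40 mm high with two studs, lying on the cart (leave it). Origin: centre of its underside.
There are look-alikes about, which are no part of the job. Leave any pink look-alike of the basket alone. There is more than one size of the rocker; the one meant has the size given above.

How it is judged:
By the outcome, as a careful person would: the job done as asked, in the order asked, and still so for the second after the job is handed in, with the robot touching nothing.
It also fails if it takes over 72 s, if anything falls off the work surface, if the arm or the gripper's body presses on something with over 40 N, if the wrist force passes 120 N, or if a joint passes its speed limit or range.

## Working session

There is one attempt and no reset: what is moved stays moved. The work goes in short steps, Python scripts to look and compute and a shell command to move; the robot and the scene stay as the last step left them, time stands still between calls to the robot, and variables do not carry over. Pictures are saved under pics/ and viewed, about 8 in all and at most 12, crops included, and the job is handed in when it is done.

```bash
ls; mkdir -p pics; cat > h.py <<'E'
from plant import *
import numpy as np, cv2
from scipy.spatial.transform import Rotation as R
def shot(n,f=None):
    s=snapshot(n)
    if f: cv2.imwrite(f,s["color"][:,:,::-1])
    return s
def cloud(s):
    z=s["z_map"];h,w=z.shape
    uv=np.stack(np.meshgrid(np.arange(w),np.arange(h)),-1).reshape(-1,1,2).astype(np.float64)
    n=cv2.undistortPoints(uv,np.array(s["intrinsics"]),np.array(s["distortion"])).reshape(h,w,2)
    P=np.dstack([n*z[...,None],z])
    M=cv2.Rodrigues(np.array(s["rvec"],float))[0];t=np.array(s["tvec"],float).ravel()
    W=(P-t)@M
    W[z<=0]=np.nan
    return W
E
python3 - <<'E'
from h import *
a=shot("scene","pics/scene.png");b=shot("side","pics/side.png")
np.savez("s0.npz",sc=cloud(a),si=cloud(b),csc=a["color"],csi=b["color"])
o=get_obs();print(o)
for s in (a,b):
    M=cv2.Rodrigues(np.array(s["rvec"],float))[0];print(-M.T@np.array(s["tvec"]).ravel(), M[2])
E
```

```text
pics
{'clock': 0.1, 'joint_pos': array([ 8.11939816e+01,  2.05878005e+01,  6.40423299e-01, -1.66460519e-02,
       -7.01367566e+01, -1.65070782e+01]), 'qvel': array([ 0.00222072, -0.03136506,  0.19353683,  0.03023615,  0.03958009,
       -0.05114843]), 'tau': array([-4.20828264e-04, -5.84164596e+01,  2.93753421e+01,  7.01551482e+00,
        1.02330212e-02, -4.67171731e-05]), 'tool_pos': array([0.28845635, 0.60980998, 0.23972514]), 'orientation': array([-1.79991097e+02, -8.51128847e-02, -1.15318771e+02]), 'force': array([-0.50888861, -0.54509263,  1.54567344]), 'moment': array([-0.00618777, -0.02085584, -0.01672863]), 'opening': 0.08792079916547067}
[0.6694674  0.63880679 0.98266056] [-0.16624825 -0.61857598 -0.76793573]
[ 0.00098484 -0.64111549  0.9073603 ] [ 0.45429566  0.60049613 -0.65804244]
```

View pics/scene.png

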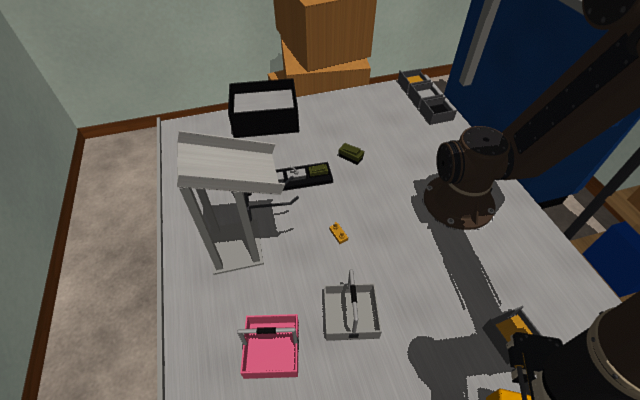

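View pics/side.png

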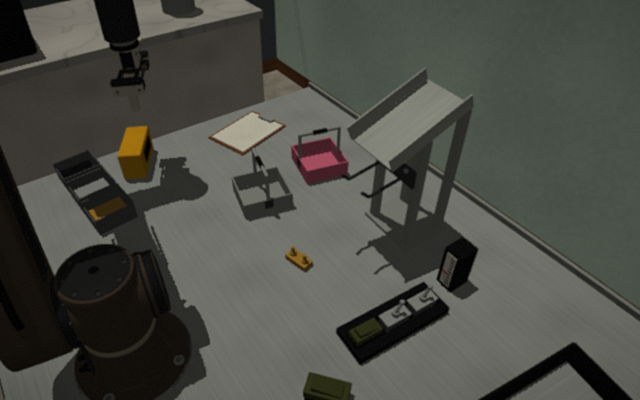

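The scene view shows the galvanized basket at about (350,310), with a pink look-alike at (270,345). The tray is at (305,175) with the rocker in its near pocket at (318,170), and a loose olive look-alike lies at (350,153). The side view agrees: basket (263,190), prong tips (345,178) and (365,195), rocker (367,330).

```bash
python3 - <<'E'
from h import *
d=np.load("s0.npz");sc,si,csc,csi=d["sc"],d["si"],d["csc"].astype(int),d["csi"].astype(int)
np.set_printoptions(precision=3,suppress=True)
def box(W,r,zr):
    u0,v0,u1,v1=r;P=W[v0:v1,u0:u1].reshape(-1,3);m=(P[:,2]>zr[0])&(P[:,2]<zr[1]);return P[m]
def rect(P,name):
    c,s,a=cv2.minAreaRect((P[:,:2]*1000).astype(np.float32));print(name,len(P),np.array(c),np.array(s),round(a,1),"z med",np.median(P[:,2]))
both=lambda a,b,zr:np.vstack([box(sc,a,zr),box(si,b,zr)])
# basket rim
A=(312,262,390,345);B=(225,140,300,220)
for W,r,n in((sc,A,"sc"),(si,B,"si")):
    rect(box(W,r,(.04,.06)),"rim "+n)
    rect(box(W,r,(.115,.15)),"bar "+n)
P=both(A,B,(.115,.15));rect(P,"bar both")
# tray
A=(270,155,336,192);B=(330,280,452,365)
for W,r,n in((sc,A,"sc"),(si,B,"si")):
    P=box(W,r,(.012,.026));rect(P,"tray "+n)
# olive
for W,C,r,n in((sc,csc,A,"sc"),(si,csi,B,"si")):
    u0,v0,u1,v1=r;c=C[v0:v1,u0:u1].reshape(-1,3);P=W[v0:v1,u0:u1].reshape(-1,3)
    m=(c[:,1]-c[:,2]>20)&(P[:,2]>.02);rect(P[m],"olive "+n);print(P[m].min(0),P[m].max(0))
# prongs & chute from side
P=box(si,(340,155,412,202),(.18,.245));m=P[:,1]<2
print("prong",len(P));print(P[::max(1,len(P)//40)])
for W,r,n in((sc,(175,130,290,195),"sc"),(si,(345,65,475,170),"si")):
    P=box(W,r,(.27,.5));rect(P,"chute "+n)
    i=np.argsort(P[:,2])[:8];print(P[i])
E
```

```text
rim sc 515 [485.189 275.965] [139.375 140.461] 76.5 z med 0.05073934501967233
bar sc 251 [485.378 275.879] [135.261  13.707] 76.0 z med 0.13644122402526865
rim si 554 [545.124 282.05 ] [301.275 177.01 ] 8.9 z med 0.0477768601181005
bar si 159 [530.39  299.579] [209.305  96.392] 32.8 z med 0.13409316027123633
bar both 410 [529.289 301.29 ] [209.305 100.462] 32.8 z med 0.13566704043435157
tray sc 586 [ 478.649 -254.24 ] [ 96.538 193.399] 85.6 z med 0.02157801119843539
tray si 2549 [ 530.091 -259.843] [ 93.667 296.733] 85.0 z med 0.020056259151472477
olive sc 147 [ 427.635 -250.181] [36.697 63.63 ] 86.0 z med 0.042177233032287924
[ 0.396 -0.27   0.025] [ 0.461 -0.232  0.053]
olive si 317 [ 427.57  -252.387] [33.276 64.328] 87.0 z med 0.04145839462529885
[ 0.395 -0.27   0.035] [ 0.46  -0.235  0.049]
prong 613
[[ 0.693  0.04   0.197]
 [ 0.668  0.004  0.218]
 [ 0.647  0.009  0.218]
 [ 0.69  -0.062  0.243]
 [ 0.684 -0.052  0.237]
 [ 0.686 -0.045  0.229]
 [ 0.644  0.005  0.213]
 [ 0.623  0.011  0.215]
 [ 0.685 -0.06   0.233]
 [ 0.687 -0.011  0.197]
 [ 0.685 -0.077  0.241]
 [ 0.688 -0.039  0.
[... 547 characters left out ...]
3  0.2  ]
 [ 0.617 -0.071  0.212]
 [ 0.604 -0.072  0.213]
 [ 0.553 -0.067  0.229]
 [ 0.561 -0.068  0.222]
 [ 0.572 -0.068  0.214]
 [ 0.58  -0.07   0.208]]
chute sc 5481 [705.609 -31.326] [155.46  235.926] 88.0 z med 0.3522866245802797
[[ 0.606  0.047  0.294]
 [ 0.611  0.046  0.295]
 [ 0.6   -0.071  0.295]
 [ 0.599 -0.099  0.295]
 [ 0.599 -0.074  0.295]
 [ 0.601 -0.091  0.295]
 [ 0.6   -0.067  0.295]
 [ 0.602 -0.099  0.295]]
chute si 7040 [707.469 -33.226] [156.797 237.954] 87.5 z med 0.3409701166700376
[[ 0.8   -0.099  0.27 ]
 [ 0.69  -0.108  0.27 ]
 [ 0.799 -0.103  0.27 ]
 [ 0.796 -0.102  0.27 ]
 [ 0.797 -0.108  0.27 ]
 [ 0.688 -0.103  0.27 ]
 [ 0.689 -0.099  0.271]
 [ 0.7   -0.107  0.271]]
```

```bash
cat >> h.py <<'E'
def Rl(az,lean,flip=False,jaw="x"):
    """tool z leans toward azimuth az by lean from straight down; jaw 'x': tool x in the lean plane, 'y': tool x = horizontal, +90 from az"""
    a,l=np.radians([az,lean]);e=np.array([np.cos(a),np.sin(a),0]);u=np.array([0,0,1.])
    z=np.sin(l)*e-np.cos(l)*u
    x=np.cos(l)*e+np.sin(l)*u if jaw=="x" else np.array([-e[1],e[0],0])
    if flip:x=-x
    return R.from_matrix(np.stack([x,np.cross(z,x),z],1))
def cur():
    o=get_obs();return np.array(o["tool_pos"]),R.from_euler("xyz",o["orientation"],degrees=True)
def plan(wps,start=None):
    """print relative call values (shift share of .2 m, turn share of 360 deg) for waypoints [(pos,R,ncalls)]"""
    p,r=start or cur()
    for q,s,n in wps:
        q=np.array(q,float);d=(r.inv()*s).as_rotvec();p0,r0=p,r
        for i in range(1,n+1):
            pn=p0+(q-p0)*i/n;rn=r0*R.from_rotvec(d*i/n)
            sh=r.inv().apply(pn-p)/.2;tu=np.degrees((r.inv()*rn).as_rotvec())/360
            rows=max(np.linalg.norm(sh)*.2/.0417,np.linalg.norm(tu)*360/7.16)
            print("[[%.3f,%.3f,%.3f],[%.4f,%.4f,%.4f]]"%(*sh,*tu),"rows>=%.1f"%rows);p,r=pn,rn
def state():
    o=get_obs();print("t%.2f"%o["clock"],np.round(o["tool_pos"],4),np.round(o["orientation"],1),"q",np.round(o["joint_pos"],0),"F",np.round(o["force"],1),"op %.4f"%o["opening"])
E
python3 - <<'E'
from h import *
D=Rl(-4.5,0,jaw="y")
p,r=cur()
mid=Rl(-4.5+79,0,jaw="y")
print(mid.as_euler("xyz",degrees=True),D.as_euler("xyz",degrees=True))
plan([((.45,.1,.27),mid,4),((.4275,-.251,.15),D,4)])
E
python3 -m handwheel --help | head -20
```

```text
[180.    0.  164.5] [-180.     0.    85.5]
[[0.490,-0.455,-0.037],[-0.0000,-0.0000,0.0557]] rows>=3.2
[[0.304,-0.595,-0.037],[-0.0000,-0.0000,0.0557]] rows>=3.2
[[0.082,-0.664,-0.038],[-0.0000,-0.0000,0.0557]] rows>=3.2
[[-0.151,-0.651,-0.038],[-0.0000,-0.0000,0.0557]] rows>=3.2
[[-0.090,-0.430,0.150],[-0.0000,-0.0000,0.0549]] rows>=2.8
[[-0.230,-0.375,0.150],[-0.0000,-0.0000,0.0549]] rows>=2.8
[[-0.343,-0.275,0.150],[-0.0000,-0.0000,0.0549]] rows>=2.8
[[-0.416,-0.143,0.150],[-0.0000,-0.0000,0.0549]] rows>=2.8invalid input: not JSON, or not a number
```

```bash
python3 -m handwheel '[[[0.490,-0.455,-0.037],[0,0,0.0557]],[[0.490,-0.455,-0.037],[0,0,0.0557]],[[0.490,-0.455,-0.037],[0,0,0.0557]],[[0.490,-0.455,-0.037],[0,0,0.0557]]]'
python3 -m handwheel '[[[0.304,-0.595,-0.037],[0,0,0.0557]],[[0.304,-0.595,-0.037],[0,0,0.0557]],[[0.304,-0.595,-0.037],[0,0,0.0557]],[[0.304,-0.595,-0.037],[0,0,0.0557]]]'
python3 -c "from h import *;state()"
```

```text
clock: 0.43
tool_pos: [0.3297, 0.4778, 0.2483]
orientation: [-180.0, -0.1, -135.8]
force: [-1.4, -0.1, -0.1]
opening: 0.0881
clock: 0.77
tool_pos: [0.3697, 0.3505, 0.2558]
orientation: [-180.0, -0.0, -155.9]
force: [0.2, -0.1, -0.5]
opening: 0.0872
t0.77 [0.3697 0.3505 0.2558] [-180.    -0.  -155.9] q [ 66.   4. -18.  -0. -67. -41.] F [ 0.2 -0.1 -0.5] op 0.0872
```

```bash
python3 - <<'E'
from h import *
D=Rl(-4.5,0,True,"y")
plan([((.45,.1,.27),Rl(-35,0,True,"y"),2),((.4275,-.251,.15),D,3)])
E
```

```text
[[0.073,-0.654,-0.035],[-0.0000,-0.0001,-0.0429]] rows>=3.2
[[0.244,-0.611,-0.035],[-0.0000,-0.0001,-0.0429]] rows>=3.2
[[0.501,-0.305,0.200],[0.0000,-0.0000,-0.0282]] rows>=3.0
[[0.547,-0.212,0.200],[0.0000,-0.0000,-0.0282]] rows>=3.0
[[0.575,-0.112,0.200],[0.0000,-0.0000,-0.0282]] rows>=3.0
```

```bash
python3 -m handwheel '[[[0.073,-0.654,-0.035],[0,0,-0.0429]],[[0.073,-0.654,-0.035],[0,0,-0.0429]],[[0.073,-0.654,-0.035],[0,0,-0.0429]],[[0.073,-0.654,-0.035],[0,0,-0.0429]]]' >/dev/null
python3 -m handwheel '[[[0.244,-0.611,-0.035],[0,0,-0.0429]],[[0.244,-0.611,-0.035],[0,0,-0.0429]],[[0.244,-0.611,-0.035],[0,0,-0.0429]],[[0.244,-0.611,-0.035],[0,0,-0.0429]]]'
python3 -m handwheel '[[[0.501,-0.305,0.2],[0,0,-0.0282]],[[0.501,-0.305,0.2],[0,0,-0.0282]],[[0.501,-0.305,0.2],[0,0,-0.0282]],[[0.501,-0.305,0.2],[0,0,-0.0282]]]' >/dev/null
python3 -m handwheel '[[[0.547,-0.212,0.2],[0,0,-0.0282]],[[0.547,-0.212,0.2],[0,0,-0.0282]],[[0.547,-0.212,0.2],[0,0,-0.0282]],[[0.547,-0.212,0.2],[0,0,-0.0282]]]' >/dev/null
python3 -m handwheel '[[[0.575,-0.112,0.2],[0,0,-0.0282]],[[0.575,-0.112,0.2],[0,0,-0.0282]],[[0.575,-0.112,0.2],[0,0,-0.0282]],[[0.575,-0.112,0.2],[0,0,-0.0282]],[[0.575,-0.112,0.2],[0,0,-0.0282]]]'
python3 - <<'E'
from h import *
np.set_printoptions(precision=4,suppress=True)
state()
s=shot("wrist","pics/w1.png");W=cloud(s);c=s["color"].astype(int)
m=(c[...,1]-c[...,2]>20)&(W[...,2]>.03)&(W[...,2]<.06)
P=W[m];r=cv2.minAreaRect((P[:,:2]*1000).astype(np.float32));print(r,len(P),np.percentile(P[:,2],[5,50,95]))
m=(W[...,2]>.017)&(W[...,2]<.023);P=W[m];print(cv2.minAreaRect((P[:,:2]*1000).astype(np.float32)),len(P))
E
```

```text
clock: 1.43
tool_pos: [0.452, 0.1022, 0.2696]
orientation: [-180.0, -0.0, -124.4]
force: [0.7, -0.1, -0.5]
opening: 0.0873
clock: 2.52
tool_pos: [0.4309, -0.2477, 0.1479]
orientation: [179.8, 0.0, -94.3]
force: [0.4, 0.9, 0.4]
opening: 0.0877
t2.52 [ 0.4309 -0.2477  0.1479] [179.8   0.  -94.3] q [ -7.   9. -29.  -0. -53.  93.] F [0.4 0.9 0.4] op 0.0877
((415.88421630859375, -180.2365264892578), (407.55218505859375, 149.15316772460938), 66.60340118408203) 4037 [0.0344 0.0407 0.047 ]
((438.7398376464844, -256.74114990234375), (295.5898132324219, 545.5191040039062), 28.422258377075195) 16732
```

View pics/w1.png

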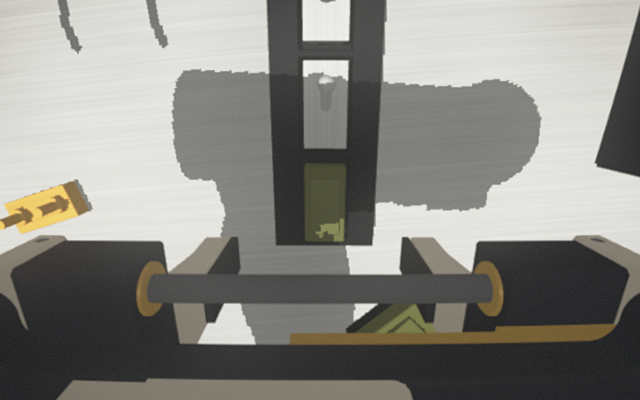

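The wrist view shows the olive rocker at (325,203) in the end pocket, with the toggles beyond it. The look-alike is at (400,320), outside the tray.

```bash
python3 - <<'E'
from h import *
np.set_printoptions(precision=4,suppress=True)
s=shot("wrist");W=cloud(s);c=s["color"].astype(int)
m=np.zeros(c.shape[:2],bool);m[155:250,295:355]=1
P=W[m&(W[...,2]>.028)&(W[...,2]<.06)];r=cv2.minAreaRect((P[:,:2]*1000).astype(np.float32));print(r,len(P),np.percentile(P[:,2],[5,50,95]))
m[:]=0;m[0:250,260:390]=1
P=W[m&(W[...,2]>.016)&(W[...,2]<.024)];print(cv2.minAreaRect((P[:,:2]*1000).astype(np.float32)))
D=Rl(-4.5,0,True,"y");
plan([((.4275,-.251,.06),D,1),((.4275,-.251,.0365),D,1)])
E
```

```text
((427.7040710449219, -252.63690185546875), (33.8351936340332, 66.12034606933594), 85.16345977783203) 3100 [0.0376 0.0415 0.0472]
((483.9166259765625, -256.93829345703125), (90.83123016357422, 204.63442993164062), 85.6627197265625)
[[0.027,0.020,0.446],[0.0001,0.0000,0.0009]] rows>=2.1
[[0.000,-0.000,0.117],[0.0000,0.0000,-0.0000]] rows>=0.6
```

```bash
python3 -m handwheel '[[[0.027,0.020,0.22],[0,0,0.001]],[[0.027,0.020,0.4],[0,0,0.001]],[[0.027,0.020,0.46],[0,0,0.001]],[[0.027,0.020,0.46],[0,0,0.001]]]'
python3 -m handwheel '[[[0,0,0],[0,0,0]],[[0,0,0],[0,0,0]]]'
python3 - <<'E'
from h import *
state();plan([((.4277,-.2525,.0375),Rl(-4.8,0,True,"y"),1)])
E
```

```text
clock: 2.95
tool_pos: [0.426, -0.2493, 0.055]
orientation: [179.7, 0.0, -94.4]
force: [-0.1, -0.5, 0.2]
opening: 0.0873
clock: 3.12
tool_pos: [0.4294, -0.2505, 0.059]
orientation: [-179.9, -0.0, -94.3]
force: [-0.4, 0.4, 0.9]
opening: 0.0875
t3.12 [ 0.4294 -0.2505  0.059 ] [-179.9   -0.   -94.3] q [ -8.  15. -35.   0. -40.  93.] F [-0.4  0.4  0.9] op 0.0875
[[0.011,0.008,0.107],[-0.0004,-0.0001,0.0013]] rows>=0.5
```

```bash
python3 -m handwheel '[[[0.011,0.008,0.05],[0,0,0.001]],[[0.011,0.008,0.107],[0,0,0.001]],[[0.011,0.008,0.107],[0,0,0.001]],[[0.011,0.008,0.107],[0,0,0.001]],[[0.011,0.008,0.107],[0,0,0.001]]]'
python3 -m handwheel '[[[0,0,0],[0,0,0]],[[0,0,0],[0,0,0]],[[0,0,0],[0,0,0]],[[0,0,0],[0,0,0]],[[0,0,0],[0,0,0]]]' 1
python3 -m handwheel '[[[0,0,0],[0,0,0]],[[0,0,0],[0,0,0]],[[0,0,0],[0,0,0]],[[0,0,0],[0,0,0]],[[0,0,0],[0,0,0]]]' 1
python3 -c "from h import *;state()"
```

```text
clock: 3.53
tool_pos: [0.427, -0.2531, 0.0374]
orientation: [-179.9, -0.0, -94.8]
force: [-0.5, 0.2, 1.1]
opening: 0.0871
clock: 3.95
tool_pos: [0.426, -0.2532, 0.0361]
orientation: [-180.0, -0.0, -94.8]
force: [-0.5, 0.2, 0.1]
opening: 0.0593
clock: 4.37
tool_pos: [0.4259, -0.2531, 0.0359]
orientation: [180.0, 0.0, -94.8]
force: [-0.5, 0.9, 0.5]
opening: 0.0338
t4.37 [ 0.4259 -0.2531  0.0359] [180.    0.  -94.8] q [ -8.  18. -36.  -0. -37.  93.] F [-0.5  0.9  0.5] op 0.0338
```

```bash
python3 - <<'E'
from h import *
D=Rl(-4.8,0,True,"y")
plan([((.427,-.253,.17),D,1),((.45,.08,.25),Rl(-9,12,True,"y"),3),((.42,.292,.17),Rl(-14,35,True,"y"),2)])
E
```

```text
[[-0.001,-0.005,-0.671],[0.0000,0.0000,0.0000]] rows>=3.2
[[-0.556,0.008,-0.133],[0.0111,0.0004,0.0039]] rows>=2.7
[[-0.556,0.012,-0.135],[0.0111,0.0004,0.0039]] rows>=2.7
[[-0.555,0.016,-0.138],[0.0111,0.0004,0.0039]] rows>=2.7
[[-0.512,0.195,0.163],[0.0319,0.0028,0.0064]] rows>=2.7
[[-0.505,0.243,0.110],[0.0319,0.0028,0.0064]] rows>=2.7
```

```bash
python3 -m handwheel '[[[0,0,-0.1],[0,0,0]],[[0,0,-0.25],[0,0,0]],[[0,0,-0.43],[0,0,0]],[[0,0,-0.6],[0,0,0]],[[0,0,-0.67],[0,0,0]]]'
python3 -m handwheel '[[[-0.1,0,-0.03],[0.002,0,0.001]],[[-0.25,0,-0.06],[0.005,0,0.002]],[[-0.4,0.01,-0.1],[0.008,0,0.003]],[[-0.556,0.01,-0.13],[0.011,0,0.004]]]' >/dev/null
python3 -m handwheel '[[[-0.18,0,-0.045],[0.004,0,0.001]],[[-0.37,0.01,-0.09],[0.008,0,0.002]],[[-0.556,0.012,-0.135],[0.011,0,0.004]]]'>/dev/null
python3 -m handwheel '[[[-0.18,0,-0.045],[0.004,0,0.001]],[[-0.37,0.01,-0.09],[0.008,0,0.002]],[[-0.556,0.016,-0.138],[0.011,0,0.004]]]'
python3 -m handwheel '[[[-0.17,0.065,0.054],[0.0106,0.001,0.002]],[[-0.34,0.13,0.11],[0.021,0.002,0.004]],[[-0.512,0.195,0.163],[0.032,0.003,0.0064]],[[-0.512,0.195,0.163],[0.032,0.003,0.0064]]]'
python3 -m handwheel '[[[-0.17,0.08,0.036],[0.0106,0.001,0.002]],[[-0.34,0.16,0.073],[0.021,0.002,0.004]],[[-0.505,0.243,0.11],[0.032,0.003,0.0064]],[[-0.505,0.243,0.11],[0.032,0.003,0.0064]],[[-0.505,0.243,0.11],[0.032,0.003,0.0064]]]'
python3 - <<'E'
from h import *
state()
a=shot("scene","pics/sc2.png");b=shot("side","pics/si2.png")
cv2.imwrite("pics/m2.png",np.hstack([cv2.imread("pics/sc2.png")[180:400,270:640],cv2.imread("pics/si2.png")[60:280,60:430]]))
plan([((.4637,.2813,.061),Rl(-14,35,True,"y"),1)])
E
```

```text
clock: 4.78
tool_pos: [0.4276, -0.2538, 0.1745]
orientation: [-179.7, -0.1, -94.8]
force: [0.9, -0.9, -0.2]
opening: 0.0337
clock: 5.62
tool_pos: [0.4482, 0.0814, 0.2508]
orientation: [-168.0, 0.5, -99.1]
force: [1.0, 0.0, -0.6]
opening: 0.0338
clock: 5.95
tool_pos: [0.433, 0.1871, 0.2107]
orientation: [-156.5, 0.2, -101.6]
force: [1.1, -0.8, -0.6]
opening: 0.0335
clock: 6.37
tool_pos: [0.419, 0.298, 0.1719]
orientation: [-145.2, 0.0, -103.9]
force: [0.3, -0.8, -0.7]
opening: 0.0338
t6.37 [0.419  0.298  0.1719] [-145.2    0.  -103.9] q [ 73.   3. -58.  57. -43. -45.] F [ 0.3 -0.8 -0.7] op 0.0338
[[0.011,0.130,0.590],[0.0007,-0.0002,-0.0004]] rows>=2.9
```

View pics/m2.png

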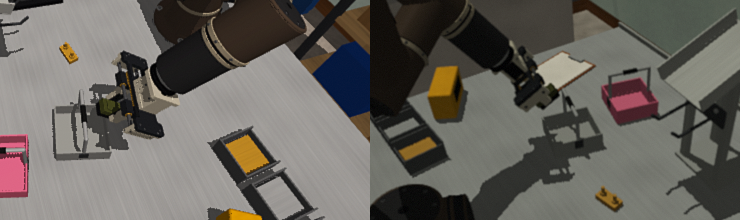

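The rocker is held just outside the basket, at (108,105) in the left crop. Joint 3 is near its limit, but the next move goes outward and relieves it, so I insert now.

```bash
python3 -m handwheel '[[[0.003,0.03,0.13],[0,0,0]],[[0.006,0.06,0.26],[0,0,0]],[[0.009,0.09,0.39],[0,0,0]],[[0.011,0.12,0.52],[0,0,0]],[[0.011,0.13,0.57],[0,0,0]]]'
python3 -m handwheel '[[[0,0,0],[0,0,0]],[[0,0,0],[0,0,0]]]'
python3 - <<'E'
from h import *
state();p,r=cur()
B=R.from_euler("z",-14,degrees=True)
print("TCP in basket",B.inv().apply(p-np.array([.4852,.2759,0])))
s=shot("scene");cv2.imwrite("pics/sc3.png",cv2.resize(s["color"][230:370,290:470,::-1],None,fx=4,fy=4))
E
```

```text
clock: 6.88
tool_pos: [0.4826, 0.3114, 0.084]
orientation: [-146.6, -1.6, -105.5]
force: [0.5, 0.1, 0.2]
opening: 0.0337
clock: 7.05
tool_pos: [0.4824, 0.3098, 0.0849]
orientation: [-146.5, -1.6, -105.6]
force: [0.4, -0.2, -0.1]
opening: 0.0338
t7.05 [0.4824 0.3098 0.0849] [-146.5   -1.6 -105.6] q [ 56.  15. -58.  80. -33. -57.] F [ 0.4 -0.2 -0.1] op 0.0338
TCP in basket [-0.01094895  0.03222527  0.08485211]
```

View pics/sc3.png

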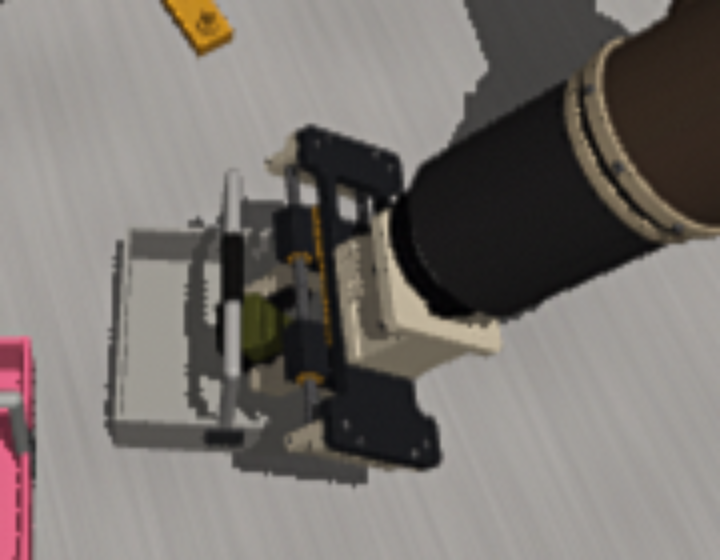

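```bash
cat >> h.py <<'E'
from scipy.optimize import least_squares
DATA=[([81.194,20.588,.64],[.28846,.60981,.23973],[-180,-.1,-115.3]),([66,4,-18],[.3697,.3505,.2558],[-180,0,-155.9]),([-7,9,-29],[.4309,-.2477,.1479],[179.8,0,-94.3]),
([-8,15,-35],[.4294,-.2505,.059],[180,0,-94.3]),([-8,18,-36],[.4259,-.2531,.0359],[180,0,-94.8]),([73,3,-58],[.419,.298,.1719],[-145.2,0,-103.9]),([56,15,-58],[.4824,.3098,.0849],[-146.5,-1.6,-105.6])]
def wristc(k,q):
    a1,d1,L2,L3,a3,Lt,off=k;j=np.radians(q);f=j[1]-j[2]
    rho=a1+L2*np.sin(j[1])+L3*np.cos(f)+a3*np.sin(f);z=d1+L2*np.cos(j[1])-L3*np.sin(f)+a3*np.cos(f)
    return np.array([rho*np.cos(j[0])-off*np.sin(j[0]),rho*np.sin(j[0])+off*np.cos(j[0]),z])
def fit(D=DATA):
    def res(k):
        e=[wristc(k,q)-(np.array(p)-k[5]*R.from_euler("xyz",o,degrees=True).apply([0,0,1])) for q,p,o in D]
        return np.r_[np.ravel(e),.02*(np.array(k)-[.1,.35,.35,.35,0,.3,-.18])]
    return least_squares(res,[.1,.35,.35,.35,0,.3,-.18])
def j3(k,p,r):
    w=np.array(p)-k[5]*r.apply([0,0,1])
    s=least_squares(lambda q:wristc(k,q)-w,[30,15,-40]);return np.round(s.x,1),round(np.linalg.norm(s.fun)*1000,1)
E
python3 - <<'E'
from h import *
f=fit();k=f.x;print(k.round(3),"resid mm",(f.fun[:-7]*1000).round(0))
B=R.from_euler("z",-14,degrees=True);b=np.array([.4852,.2759,0])
for lean in(0,10,20,35):
  for x,z in((-.022,.061),(-.03,.08),(-.065,.16)):
    print("drop",lean,x,z,j3(k,b+B.apply([x,0,z]),Rl(-14,lean,True,"y")))
for lean in (20,30,35,40): print("handle",lean,j3(k,b+[0,0,.13],Rl(-14,lean,True)),j3(k,b+[-.03,0,.2],Rl(-14,lean,True)))
for lean in (30,35,40,45): print("hook",lean,j3(k,[.577,-.031,.215],Rl(-2,lean,True)),j3(k,[.53,-.031,.25],Rl(-2,lean,True)))
E
```

```text
[ 0.187 -0.     0.473  0.246  0.052  0.196 -0.184] resid mm [-15. -43. -27. -12.   2. -23.  29.   6.  14.  48.  -2.  48.  63.  -1.
  50. -25. -18. -50.  14. -88. -11.]
drop 0 -0.022 0.061 (array([ 51. ,  19.5, -41.3]), np.float64(0.0))
drop 0 -0.03 0.08 (array([ 51.8,  17. , -39.6]), np.float64(0.0))
drop 0 -0.065 0.16 (array([ 55.6,   8.2, -30.4]), np.float64(0.0))
drop 10 -0.022 0.061 (array([ 54.6,  17.6, -46.1]), np.float64(0.0))
drop 10 -0.03 0.08 (array([ 55.5,  14.9, -44.2]), np.float64(0.0))
drop 10 -0.065 0.16 (array([ 59.6,   5.7, -34.3]), np.float64(0.0))
drop 20 -0.022 0.061 (array([ 58.4,  16.6, -51.4]), np.float64(0.0))
drop 20 -0.03 0.08 (array([ 59.3,  13.7, -49.4]), np.float64(0.0))
drop 20 -0.065 0.16 (array([ 63.7,   3.8, -38.9]), np.float64(0.0))
drop 35 -0.022 0.061 (array([ 64. ,  17.6, -60.2]), np.float64(0.0))
drop 35 -0.03 0.08 (array([ 65. ,  14.2, -58. ]), np.float64(0.0))
drop 35 -0.065 0.16 (array([ 69.7,   2.5, -46.8]), np.float64(0.0))
handle 20 (array([ 55.8,  10.9, -37.9]), np.float64(0.0)) (array([ 58.9,   3.6, -29. ]), np.float64(0.0))
handle 30 (array([ 59.4,   9.9, -43.6]), np.float64(0.0)) (array([ 62.8,   1.8, -34.5]), np.float64(0.0))
handle 35 (array([ 61.2,   9.8, -46.6]), np.float64(0.0)) (array([ 64.7,   1.3, -37.4]), np.float64(0.0))
handle 40 (array([ 62.9,  10. , -49.7]), np.float64(0.0)) (array([ 66.5,   0.9, -40.4]), np.float64(0.0))
hook 30 (array([ 19.2,   2.6, -30. ]), np.float64(0.0)) (array([ 21.4,  -4.9, -28.9]), np.float64(0.0))
hook 35 (array([ 19.9,   1.1, -33.7]), np.float64(0.0)) (array([ 22.3,  -6.6, -32.4]), np.float64(0.0))
hook 40 (array([ 20.6,  -0.1, -37.6]), np.float64(0.0)) (array([ 23.2,  -8.2, -36. ]), np.float64(0.0))
hook 45 (array([ 21.3,  -1. , -41.5]), np.float64(0.0)) (array([ 24. ,  -9.6, -39.7]), np.float64(0.0))
```

```bash
python3 - <<'E'
from h import *
B=R.from_euler("z",-14,degrees=True);b=np.array([.4852,.2759,0]);L=Rl(-14,20,True,"y")
p,r=cur();q=p-.07*r.apply([0,0,1])
plan([(q,r,1),(b+B.apply([-.06,0,.165]),L,1),(b+B.apply([-.036,0,.06]),L,1)])
E
```

```text
[[-0.000,-0.000,-0.350],[0.0000,0.0000,0.0000]] rows>=1.7
[[0.181,-0.018,-0.109],[-0.0375,-0.0058,-0.0018]] rows>=1.9
[[-0.000,0.067,0.534],[0.0000,0.0000,0.0000]] rows>=2.6
```

```bash
python3 -m handwheel '[[[0,0,-0.12],[0,0,0]],[[0,0,-0.24],[0,0,0]],[[0,0,-0.35],[0,0,0]],[[0,0,-0.35],[0,0,0]]]'
python3 - <<'E'
from h import *
state()
B=R.from_euler("z",-14,degrees=True);b=np.array([.4852,.2759,0]);L=Rl(-14,20,True,"y")
plan([(b+B.apply([-.06,0,.165]),L,1)])
E
```

```text
clock: 7.43
tool_pos: [0.4433, 0.326, 0.1475]
orientation: [-146.5, -1.2, -105.3]
force: [0.3, 1.5, -0.0]
opening: 0.0341
t7.43 [0.4433 0.326  0.1475] [-146.5   -1.2 -105.3] q [ 70.   9. -54.  58. -41. -44.] F [ 0.3  1.5 -0. ] op 0.0341
[[0.195,-0.020,-0.087],[-0.0374,-0.0045,-0.0016]] rows>=1.9
```

```bash
python3 -m handwheel '[[[0.1,-0.01,-0.04],[-0.0187,-0.002,-0.001]],[[0.195,-0.02,-0.087],[-0.0374,-0.0045,-0.0016]],[[0.195,-0.02,-0.087],[-0.0374,-0.0045,-0.0016]],[[0.195,-0.02,-0.087],[-0.0374,-0.0045,-0.0016]]]'
python3 - <<'E'
from h import *
state()
B=R.from_euler("z",-14,degrees=True);b=np.array([.4852,.2759,0]);L=Rl(-14,20,True,"y")
plan([(b+B.apply([-.036,0,.06]),L,1)])
E
```

```text
clock: 7.77
tool_pos: [0.4274, 0.2883, 0.1634]
orientation: [-160.3, 0.0, -104.2]
force: [0.0, 0.8, 0.0]
opening: 0.0337
t7.77 [0.4274 0.2883 0.1634] [-160.3    0.  -104.2] q [ 68.   4. -46.  30. -41. -15.] F [0.  0.8 0. ] op 0.0337
[[-0.010,0.065,0.526],[0.0008,-0.0001,-0.0005]] rows>=2.5
```

Reached. Inserting step by step.

```bash
python3 -m handwheel '[[[-0.003,0.02,0.13],[0,0,0]],[[-0.006,0.04,0.26],[0,0,0]],[[-0.01,0.05,0.38],[0,0,0]],[[-0.01,0.05,0.38],[0,0,0]]]'
python3 - <<'E'
from h import *
state();p,r=cur()
B=R.from_euler("z",-14,degrees=True);b=np.array([.4852,.2759,0]);L=Rl(-14,20,True,"y")
print(B.inv().apply(p-b))
plan([(b+B.apply([-.036,0,.06]),L,1)])
E
```

```text
clock: 8.1
tool_pos: [0.4438, 0.2836, 0.0833]
orientation: [-160.0, -0.6, -104.1]
force: [-0.2, -0.5, -1.6]
opening: 0.0339
t8.10 [0.4438 0.2836 0.0833] [-160.    -0.6 -104.1] q [ 62.  11. -54.  46. -28. -27.] F [-0.2 -0.5 -1.6] op 0.0339
[-0.04200031 -0.00249044  0.08330739]
[[-0.014,0.012,0.120],[0.0001,-0.0018,0.0002]] rows>=0.6
```

```bash
python3 -m handwheel '[[[-0.005,0.006,0.04],[0,0,0]],[[-0.01,0.012,0.08],[0,0,0]],[[-0.01,0.012,0.08],[0,0,0]],[[-0.01,0.012,0.08],[0,0,0]]]'
python3 - <<'E'
from h import *
state();p,r=cur()
B=R.from_euler("z",-14,degrees=True);b=np.array([.4852,.2759,0])
print(B.inv().apply(p-b))
E
```

```text
clock: 8.43
tool_pos: [0.4493, 0.2859, 0.072]
orientation: [-159.8, -0.4, -104.2]
force: [1.2, -2.1, 2.3]
opening: 0.0336
t8.43 [0.4493 0.2859 0.072 ] [-159.8   -0.4 -104.2] q [ 60.  12. -55.  51. -25. -31.] F [ 1.2 -2.1  2.3] op 0.0336
[-0.03728813  0.0009835   0.07201756]
```

```bash
python3 -m handwheel '[[[0,0,0],[0,0,0]],[[0,0,0],[0,0,0]],[[0,0,0],[0,0,0]],[[0,0,0],[0,0,0]],[[0,0,0],[0,0,0]]]' -0.36
python3 -m handwheel '[[[0,0,0],[0,0,0]],[[0,0,-0.08],[0,0,0]],[[0,-0.02,-0.22],[0,0,0]],[[0,-0.05,-0.4],[0,0,0]],[[0,-0.06,-0.5],[0,0,0]]]'
python3 - <<'E'
from h import *
state()
s=shot("scene");cv2.imwrite("pics/sc4.png",cv2.resize(s["color"][230:370,290:470,::-1],None,fx=4,fy=4))
W=cloud(s);P=W[262:345,312:390].reshape(-1,3);P=P[(P[:,2]>.125)&(P[:,2]<.15)];print(cv2.minAreaRect((P[:,:2]*1000).astype(np.float32)),len(P))
E
```

```text
clock: 8.85
tool_pos: [0.4484, 0.2868, 0.0705]
orientation: [-160.0, -0.4, -104.1]
force: [0.0, -0.2, 0.7]
opening: 0.058
clock: 9.27
tool_pos: [0.4259, 0.2939, 0.1709]
orientation: [-160.1, -0.3, -104.1]
force: [0.5, 0.9, 0.8]
opening: 0.0596
t9.27 [0.4259 0.2939 0.1709] [-160.1   -0.3 -104.1] q [ 69.   4. -45.  30. -43. -15.] F [0.5 0.9 0.8] op 0.0596
((499.73956298828125, 282.66241455078125), (131.52386474609375, 12.425376892089844), 71.44158935546875) 243
```

View pics/sc4.png

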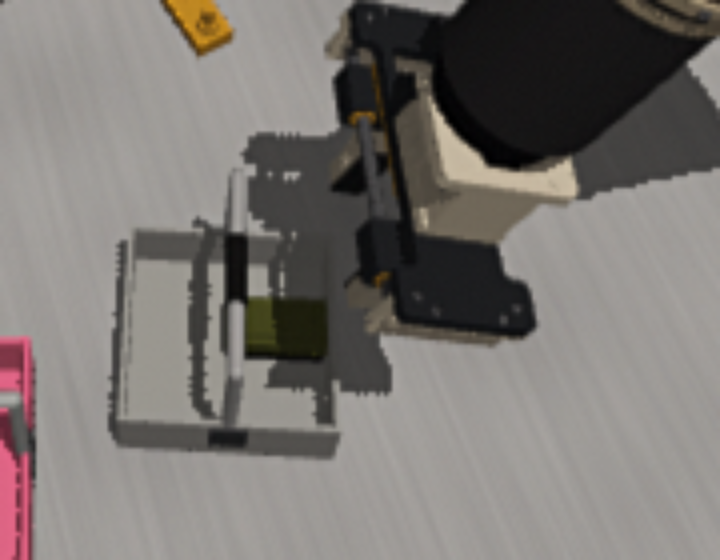

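The rocker lies inside the basket, at (285,325) in the crop. The basket was nudged slightly and is now near (0.500,0.283) at yaw -18.6°. Next I regrip for the handle.

```bash
python3 - <<'E'
from h import *
T=Rl(-18.6,36,True);bar=np.array([.4997,.2827,.130]);z=T.apply([0,0,1])
plan([(bar-.11*z+[0,0,.01],T,4),(bar-.03*z,T,1)])
E
```

```text
[[-0.013,-0.035,-0.060],[0.0099,-0.0076,0.0648]] rows>=3.3
[[-0.029,-0.030,-0.057],[0.0099,-0.0076,0.0648]] rows>=3.3
[[-0.042,-0.019,-0.054],[0.0099,-0.0076,0.0648]] rows>=3.3
[[-0.049,-0.003,-0.051],[0.0099,-0.0076,0.0648]] rows>=3.3
[[0.029,-0.000,0.440],[0.0000,0.0000,0.0000]] rows>=2.1
```

```bash
python3 -m handwheel '[[[-0.013,-0.035,-0.06],[0.0099,-0.0076,0.0648]],[[-0.013,-0.035,-0.06],[0.0099,-0.0076,0.0648]],[[-0.013,-0.035,-0.06],[0.0099,-0.0076,0.0648]],[[-0.013,-0.035,-0.06],[0.0099,-0.0076,0.0648]]]' -1
python3 -m handwheel '[[[-0.029,-0.03,-0.057],[0.0099,-0.0076,0.0648]],[[-0.029,-0.03,-0.057],[0.0099,-0.0076,0.0648]],[[-0.029,-0.03,-0.057],[0.0099,-0.0076,0.0648]],[[-0.029,-0.03,-0.057],[0.0099,-0.0076,0.0648]]]' >/dev/null
python3 -m handwheel '[[[-0.042,-0.019,-0.054],[0.0099,-0.0076,0.0648]],[[-0.042,-0.019,-0.054],[0.0099,-0.0076,0.0648]],[[-0.042,-0.019,-0.054],[0.0099,-0.0076,0.0648]],[[-0.042,-0.019,-0.054],[0.0099,-0.0076,0.0648]]]' >/dev/null
python3 -m handwheel '[[[-0.049,-0.003,-0.051],[0.0099,-0.0076,0.0648]],[[-0.049,-0.003,-0.051],[0.0099,-0.0076,0.0648]],[[-0.049,-0.003,-0.051],[0.0099,-0.0076,0.0648]],[[-0.049,-0.003,-0.051],[0.0099,-0.0076,0.0648]],[[-0.049,-0.003,-0.051],[0.0099,-0.0076,0.0648]]]'
python3 - <<'E'
from h import *
np.set_printoptions(precision=4,suppress=True)
state()
s=shot("wrist","pics/w5.png");W=cloud(s);P=W[(W[...,2]>.12)&(W[...,2]<.145)&(np.hypot(W[...,0]-.5,W[...,1]-.283)<.085)]
print(len(P),cv2.minAreaRect((P[:,:2]*1000).astype(np.float32)),np.percentile(P[:,2],[5,50,95]))
s=shot("scene");W=cloud(s);P=W[262:345,312:390].reshape(-1,3);P=P[(P[:,2]>.12)&(P[:,2]<.145)&(np.hypot(P[:,0]-.5,P[:,1]-.283)<.085)];print(cv2.minAreaRect((P[:,:2]*1000).astype(np.float32)),len(P))
T=Rl(-18.6,36,True);bar=np.array([.4997,.2827,.130]);z=T.apply([0,0,1])
plan([(bar-.03*z,T,1)])
E
```

```text
clock: 9.65
tool_pos: [0.4292, 0.2943, 0.1819]
orientation: [-158.3, 10.8, -125.4]
force: [0.5, 0.5, -1.0]
opening: 0.081
clock: 10.73
tool_pos: [0.4385, 0.301, 0.2227]
orientation: [-179.5, 36.0, 161.6]
force: [-0.2, 0.2, 0.7]
opening: 0.0878
t10.73 [0.4385 0.301  0.2227] [-179.5   36.   161.6] q [  74.    3.  -50.   49.  -51. -129.] F [-0.2  0.2  0.7] op 0.0878
2185 ((497.578125, 280.46441650390625), (135.23707580566406, 13.344837188720703), 73.00291442871094) [0.1271 0.1347 0.1376]
((499.6954345703125, 282.6094665527344), (132.71206665039062, 12.392778396606445), 71.2833480834961) 249
[[0.015,0.015,0.413],[-0.0009,-0.0002,0.0009]] rows>=2.0
```

View pics/w5.png

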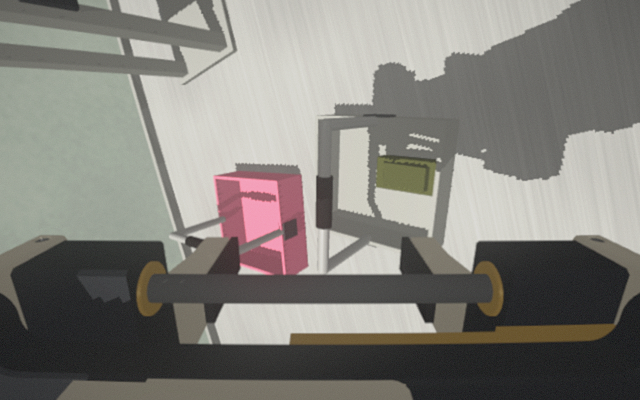

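The wrist view shows the handle bar centred between the jaws, with the sleeve at (324,203) and the rocker in the basket at (405,173). Moving in.

```bash
python3 -m handwheel '[[[0.005,0.006,0.15],[0,0,0]],[[0.01,0.012,0.3],[0,0,0]],[[0.013,0.016,0.41],[0,0,0]],[[0.013,0.016,0.41],[0,0,0]],[[0.013,0.016,0.41],[0,0,0]]]'
python3 - <<'E'
from h import *
state()
T=Rl(-18.2,36,True);bar=np.array([.499,.282,.130])
plan([(bar,T,1)])
E
```

```text
clock: 11.25
tool_pos: [0.4836, 0.2868, 0.1545]
orientation: [-179.3, 35.9, 161.7]
force: [-0.8, -0.2, -0.6]
opening: 0.0876
t11.25 [0.4836 0.2868 0.1545] [-179.3   35.9  161.7] q [  62.    9.  -56.   65.  -40. -137.] F [-0.8 -0.2 -0.6] op 0.0876
[[0.006,0.003,0.146],[-0.0021,-0.0002,-0.0002]] rows>=0.7
```

```bash
python3 - <<'E'
from h import *
plan([(np.array([.499,.282,.130]),Rl(-18.2,31,True),1)])
E
```

```text
[[0.006,0.003,0.146],[-0.0021,0.0137,-0.0003]] rows>=0.7
```

```bash
python3 -m handwheel '[[[0.003,0.001,0.04],[-0.001,0.0137,0]],[[0.006,0.003,0.09],[-0.002,0.0137,0]],[[0.006,0.003,0.146],[-0.002,0.0137,0]],[[0.006,0.003,0.146],[-0.002,0.0137,0]],[[0.006,0.003,0.146],[-0.002,0.0137,0]]]'
python3 - <<'E'
from h import *
state()
plan([(np.array([.499,.282,.130]),Rl(-18.2,31,True),1)])
E
```

```text
clock: 11.67
tool_pos: [0.4987, 0.2839, 0.1319]
orientation: [179.7, 31.1, 161.6]
force: [-1.1, -0.2, -0.1]
opening: 0.0876
t11.67 [0.4987 0.2839 0.1319] [179.7  31.1 161.6] q [  57.   10.  -55.   64.  -34. -133.] F [-1.1 -0.2 -0.1] op 0.0876
[[0.001,-0.009,0.010],[0.0006,0.0002,-0.0004]] rows>=0.1
```

Good. Closing the jaws on the sleeve.

```bash
python3 -m handwheel '[[[0,-0.008,0.01],[0,0,0]],[[0,-0.008,0.01],[0,0,0]],[[0,-0.008,0.01],[0,0,0]],[[0,-0.008,0.01],[0,0,0]],[[0,-0.008,0.01],[0,0,0]]]' 1
python3 -m handwheel '[[[0,0,0],[0,0,0]],[[0,0,0],[0,0,0]],[[0,0,0],[0,0,0]],[[0,0,0],[0,0,0]],[[0,0,0],[0,0,0]]]' 1
python3 -m handwheel '[[[0,0,0],[0,0,0]],[[0,0,0],[0,0,0]],[[0,0,0],[0,0,0]],[[0,0,0],[0,0,0]],[[0,0,0],[0,0,0]]]' 1
python3 -m handwheel '[[[0,0,0],[0,0,0]],[[0,0,0],[0,0,0]],[[0,0,0],[0,0,0]]]' 1
python3 - <<'E'
from h import *
state();p,r=cur();print((p+[0,0,.15]))
# lift, then to pre-hook stage 1
T=Rl(-18.2,31,True)
plan([(p+[0,0,.06],r,1),(p+[-.02,-.04,.12],r,1),((.47,.12,.262),Rl(-10,36,True),1),((.49,-.031,.262),Rl(-2,41,True),2)])
E
```

```text
clock: 12.08
tool_pos: [0.499, 0.2823, 0.1294]
orientation: [179.7, 31.0, 161.6]
force: [0.1, -0.0, 0.2]
opening: 0.0601
clock: 12.5
tool_pos: [0.4991, 0.282, 0.1291]
orientation: [179.7, 31.0, 161.6]
force: [0.3, 0.7, 1.2]
opening: 0.0267
clock: 12.92
tool_pos: [0.4991, 0.282, 0.1291]
orientation: [179.7, 31.0, 161.6]
force: [0.3, 0.9, -0.9]
opening: 0.0129
clock: 13.17
tool_pos: [0.4991, 0.282, 0.1291]
orientation: [179.7, 31.0, 161.6]
force: [2.4, -0.6, -1.0]
opening: 0.0131
t13.17 [0.4991 0.282  0.1291] [179.7  31.  161.6] q [  57.   10.  -55.   65.  -33. -133.] F [ 2.4 -0.6 -1. ] op 0.0131
[0.49911071 0.28201887 0.27911361]
[[-0.155,0.001,-0.257],[0.0000,0.0000,0.0000]] rows>=1.4
[[-0.127,-0.220,-0.275],[0.0000,0.0000,0.0000]] rows>=1.8
[[-0.161,-0.593,0.019],[-0.0121,-0.0138,-0.0194]] rows>=3.0
[[-0.093,-0.363,0.067],[-0.0069,-0.0069,-0.0087]] rows>=1.8
[[-0.070,-0.370,0.055],[-0.0069,-0.0069,-0.0087]] rows>=1.8
```

```bash
python3 -m handwheel '[[[-0.03,0,-0.05],[0,0,0]],[[-0.06,0,-0.1],[0,0,0]],[[-0.1,0,-0.17],[0,0,0]],[[-0.155,0,-0.257],[0,0,0]]]'
python3 -m handwheel '[[[-0.05,-0.05,-0.08],[0,0,0]],[[-0.1,-0.1,-0.16],[0,0,0]],[[-0.14,-0.16,-0.22],[0,0,0]],[[-0.157,-0.2,-0.26],[0,0,0]],[[-0.157,-0.2,-0.26],[0,0,0]]]'
python3 - <<'E'
from h import *
state()
plan([((.50,.12,.262),Rl(-10,36,True),1),((.505,-.031,.262),Rl(-2,40,True),2)])
s=shot("side");cv2.imwrite("pics/si6.png",cv2.resize(s["color"][40:270,180:500,::-1],None,fx=2,fy=2))
E
```

```text
clock: 13.5
tool_pos: [0.4981, 0.2805, 0.1878]
orientation: [180.0, 30.9, 161.7]
force: [0.8, 0.6, -3.5]
opening: 0.0129
clock: 13.92
tool_pos: [0.486, 0.2425, 0.2508]
orientation: [179.6, 31.0, 161.5]
force: [0.2, -0.6, -4.0]
opening: 0.0127
t13.92 [0.486  0.2425 0.2508] [179.6  31.  161.5] q [  63.   -1.  -47.   43.  -48. -112.] F [ 0.2 -0.6 -4. ] op 0.0127
[[-0.252,-0.559,0.082],[-0.0120,-0.0138,-0.0197]] rows>=3.0
[[-0.063,-0.370,0.046],[-0.0068,-0.0055,-0.0088]] rows>=1.8
[[-0.041,-0.374,0.032],[-0.0068,-0.0055,-0.0088]] rows>=1.8
```

View pics/si6.png

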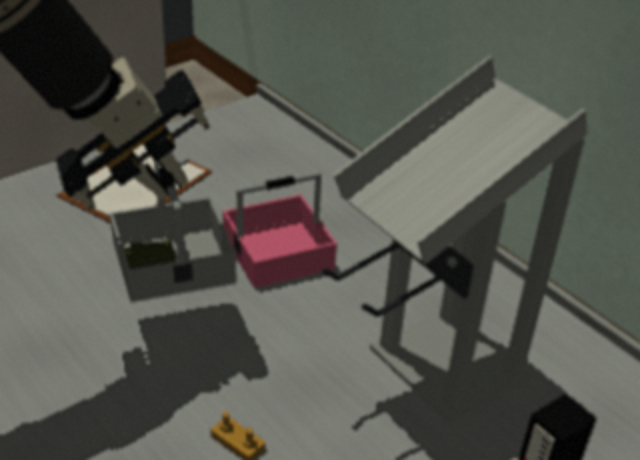

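The basket hangs level in the gripper at about (175,245) with the rocker inside. Prong ends are at (330,270) and (372,308). Moving to the pre-hook pose.

```bash
python3 -m handwheel '[[[-0.06,-0.12,0.02],[-0.003,-0.0035,-0.005]],[[-0.12,-0.26,0.04],[-0.006,-0.007,-0.01]],[[-0.18,-0.4,0.06],[-0.009,-0.01,-0.015]],[[-0.252,-0.559,0.082],[-0.012,-0.0138,-0.0197]]]'
python3 -m handwheel '[[[-0.02,-0.12,0.015],[-0.0023,-0.0018,-0.003]],[[-0.04,-0.25,0.03],[-0.0045,-0.0036,-0.006]],[[-0.063,-0.37,0.046],[-0.0068,-0.0055,-0.0088]]]'
python3 -c "from h import *;state();plan([((.505,-.031,.262),Rl(-2,40,True),1)])"
```

```text
clock: 14.3
tool_pos: [0.502, 0.1224, 0.2631]
orientation: [-179.8, 35.7, 170.3]
force: [-28.3, -33.0, -70.9]
opening: 0.013
clock: 14.55
tool_pos: [0.513, 0.047, 0.282]
orientation: [-179.8, 36.2, 174.2]
force: [0.5, 1.1, -7.6]
opening: 0.013
t14.55 [0.513 0.047 0.282] [-179.8   36.2  174.2] q [ 35. -15. -58.  53. -29. -85.] F [ 0.5  1.1 -7.6] op 0.0130
[[0.059,-0.392,0.082],[-0.0072,-0.0106,-0.0084]] rows>=1.9
```

```bash
cat > d.py <<'E'
from h import *
D=DATA+[([68,4,-46],[.4274,.2883,.1634],[-160.3,0,-104.2]),([62,11,-54],[.4438,.2836,.0833],[-160,-.6,-104.1]),([60,12,-55],[.4493,.2859,.072],[-159.8,-.4,-104.2]),
([74,3,-50],[.4385,.301,.2227],[-179.5,36,161.6]),([62,9,-56],[.4836,.2868,.1545],[-179.3,35.9,161.7]),([57,10,-55],[.4991,.282,.1291],[179.7,31,161.6]),([63,-1,-47],[.486,.2425,.2508],[179.6,31,161.5]),([35,-15,-58],[.513,.047,.282],[-179.8,36.2,174.2]),([70,9,-54],[.4433,.326,.1475],[-146.5,-1.2,-105.3])]
best=None
def res(k):
    return np.ravel([wristc(k,q)-(np.array(p)-k[5]*R.from_euler("xyz",o,degrees=True).apply([0,0,1])) for q,p,o in D])
rng=np.random.default_rng(0)
for i in range(40):
    f=least_squares(res,rng.uniform([-.1,.1,.2,.2,-.2,.1,-.3],[.3,.6,.7,.7,.2,.5,.3]))
    if best is None or f.cost<best.cost:best=f
k=best.x
if __name__=="__main__":
    print(k.round(3),"rms mm",1000*np.sqrt(np.mean(best.fun**2)),(best.fun*1000).round(0).reshape(-1,3).tolist())
    for q,p,o in D[-4:]: print(q,j3(k,p,R.from_euler("xyz",o,degrees=True)))
    for lean in (30,35,40,45):
      print(lean,[j3(k,[x,-.031,z],Rl(-2,lean,True))[0] for x,z in((.505,.262),(.53,.25),(.577,.25),(.577,.215))])
E
python3 d.py
```

```text
[ 0.199  0.114  0.405  0.229  0.083  0.253 -0.172] rms mm 33.50807390362151 [[-29.0, -59.0, -0.0], [-21.0, 9.0, -0.0], [37.0, 17.0, 37.0], [56.0, 9.0, 71.0], [70.0, 10.0, 74.0], [4.0, 3.0, -21.0], [45.0, -77.0, 15.0], [-21.0, 32.0, -6.0], [2.0, 7.0, 18.0], [8.0, -7.0, 22.0], [-16.0, 10.0, -42.0], [12.0, -34.0, -18.0], [9.0, -46.0, -6.0], [-22.0, 5.0, -56.0], [-5.0, -22.0, -77.0], [2.0, -13.0, -11.0]]
[57, 10, -55] (array([ 61. ,  12.1, -50.2]), np.float64(0.0))
[63, -1, -47] (array([ 60. ,  -1.6, -33.6]), np.float64(0.0))
[35, -15, -58] (array([ 37.5, -16.4, -40.1]), np.float64(0.0))
[70, 9, -54] (array([ 70.8,   8.9, -50.7]), np.float64(0.0))
30 [array([ 22.9, -14.7, -40.3]), array([ 21.4, -10.3, -40.4]), array([ 19. ,  -2.8, -34.4]), array([ 19. ,  -1.4, -41.6])]
35 [array([ 24.4, -17.7, -44.8]), array([ 22.6, -13. , -45.1]), array([ 20. ,  -5.3, -39.5]), array([ 20. ,  -3.6, -46.7])]
40 [array([ 25.8, -20.5, -49.2]), array([ 23.9, -15.6, -49.8]), array([ 21. ,  -7.6, -44.6]), array([ 21. ,  -5.5, -51.8])]
45 [array([ 27.4, -23.2, -53.8]), array([ 25.2, -17.9, -54.6]), array([ 22. ,  -9.5, -49.7]), array([ 22.,  -7., -57.])]
```

```bash
cat > d2.py <<'E'
from h import *
import d
def wc(k,q):
    a1,d1,L2,L3,a3,Lt,off,al=k;j=np.radians(q);f=j[1]-j[2];b=j[1]+al
    rho=a1+L2*np.sin(b)+L3*np.cos(f)+a3*np.sin(f);z=d1+L2*np.cos(b)-L3*np.sin(f)+a3*np.cos(f)
    return np.array([rho*np.cos(j[0])-off*np.sin(j[0]),rho*np.sin(j[0])+off*np.cos(j[0]),z])
def res(k): return np.ravel([wc(k,q)-(np.array(p)-k[5]*R.from_euler("xyz",o,degrees=True).apply([0,0,1])) for q,p,o in d.D])
best=None;rng=np.random.default_rng(1)
for i in range(60):
    f=least_squares(res,rng.uniform([-.1,.1,.2,.2,-.2,.1,-.3,-1],[.3,.6,.7,.7,.2,.5,.3,1]))
    if best is None or f.cost<best.cost:best=f
k=best.x
def ik(p,r,x0=(25,0,-50)):
    w=np.array(p)-k[5]*r.apply([0,0,1]);s=least_squares(lambda q:wc(k,q)-w,x0);return np.round(s.x,0).tolist(),round(np.linalg.norm(s.fun)*1e3)
if __name__=="__main__":
    print(k.round(3),"rms mm",1000*np.sqrt(np.mean(best.fun**2)))
    for q,p,o in d.D[-9:]: print(q,ik(p,R.from_euler("xyz",o,degrees=True)))
    for lean in (30,35,40,45):
      print(lean,[ik([x,-.031,z],Rl(-2,lean,True))[0] for x,z in((.505,.262),(.53,.25),(.577,.25),(.577,.215))])
E
python3 d2.py
```

```text
[ 0.001  0.143  0.454  0.222  0.063  0.233 -0.179  0.517] rms mm 28.268738872788187
[68, 4, -46] ([64.0, 3.0, -50.0], 0)
[62, 11, -54] ([62.0, 12.0, -56.0], 0)
[60, 12, -55] ([61.0, 13.0, -56.0], 0)
[74, 3, -50] ([71.0, 1.0, -47.0], 0)
[62, 9, -56] ([65.0, 9.0, -50.0], 0)
[57, 10, -55] ([61.0, 11.0, -48.0], 0)
[63, -1, -47] ([59.0, -1.0, -40.0], 0)
[35, -15, -58] ([37.0, -13.0, -56.0], 0)
[70, 9, -54] ([70.0, 9.0, -50.0], 0)
30 [[23.0, -11.0, -56.0], [22.0, -7.0, -52.0], [19.0, -2.0, -41.0], [19.0, 0.0, -47.0]]
35 [[25.0, -13.0, -61.0], [23.0, -9.0, -58.0], [20.0, -3.0, -47.0], [20.0, -1.0, -52.0]]
40 [[26.0, -14.0, -67.0], [24.0, -10.0, -64.0], [21.0, -4.0, -53.0], [21.0, -2.0, -58.0]]
45 [[27.0, -14.0, -72.0], [25.0, -10.0, -69.0], [22.0, -5.0, -58.0], [22.0, -2.0, -64.0]]
```

```bash
python3 -c "from h import *;plan([((.52,.03,.265),Rl(-4,29,True),1),((.515,-.031,.258),Rl(-2,29,True),1)])"
```

```text
[[0.015,-0.081,0.095],[-0.0034,0.0199,-0.0043]] rows>=1.0
[[0.020,-0.306,0.029],[-0.0027,-0.0000,-0.0049]] rows>=1.5
```

```bash
python3 -m handwheel '[[[0,-0.02,0.02],[-0.0006,0.004,-0.0008]],[[0.003,-0.03,0.035],[-0.0012,0.008,-0.0016]],[[0.006,-0.045,0.053],[-0.002,0.012,-0.0025]],[[0.01,-0.065,0.07],[-0.0027,0.016,-0.0035]],[[0.015,-0.081,0.095],[-0.0034,0.02,-0.0043]]]'
python3 -m handwheel '[[[0,0,0],[0,0,0]]]'
python3 -c "from h import *;state();plan([((.515,-.031,.258),Rl(-2,29,True),1)])"
```

```text
clock: 14.97
tool_pos: [0.5197, 0.0305, 0.2639]
orientation: [-180.0, 28.8, 175.9]
force: [-0.2, 0.2, -4.1]
opening: 0.0131
clock: 15.05
tool_pos: [0.5203, 0.0307, 0.2637]
orientation: [-180.0, 28.8, 175.9]
force: [0.4, 0.8, -3.5]
opening: 0.0127
t15.05 [0.5203 0.0307 0.2637] [-180.    28.8  175.9] q [ 34. -11. -50.  34. -33. -64.] F [ 0.4  0.8 -3.5] op 0.0127
[[0.018,-0.309,0.023],[-0.0030,-0.0006,-0.0051]] rows>=1.5
```

```bash
python3 -m handwheel '[[[0.004,-0.06,0.005],[-0.0006,0,-0.001]],[[0.008,-0.13,0.01],[-0.0012,0,-0.002]],[[0.012,-0.2,0.015],[-0.002,0,-0.003]],[[0.016,-0.27,0.02],[-0.0026,0,-0.004]],[[0.018,-0.309,0.023],[-0.003,0,-0.005]]]'
python3 -m handwheel '[[[0,0,0],[0,0,0]],[[0,0,0],[0,0,0]]]'
python3 - <<'E'
from h import *
state()
a=shot("scene");b=shot("side")
np.savez("s7.npz",a=cloud(a),b=cloud(b))
cv2.imwrite("pics/m7.png",np.hstack([cv2.resize(a["color"][110:300,170:370,::-1],(400,380)),cv2.resize(b["color"][60:250,280:480,::-1],(400,380))]))
E
```

```text
clock: 15.47
tool_pos: [0.5139, -0.032, 0.2582]
orientation: [180.0, 28.9, 178.0]
force: [-0.1, -0.6, -4.3]
opening: 0.0131
clock: 15.63
tool_pos: [0.5146, -0.0311, 0.2589]
orientation: [179.9, 29.0, 177.9]
force: [-0.1, 0.7, -2.3]
opening: 0.0132
t15.63 [ 0.5146 -0.0311  0.2589] [179.9  29.  177.9] q [ 26. -12. -49.  27. -30. -49.] F [-0.1  0.7 -2.3] op 0.0132
```

View pics/m7.png

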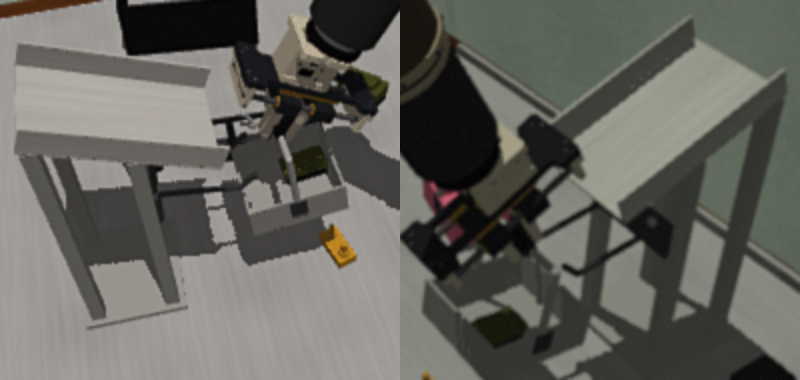

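Both views show the basket in front of the prongs with the rocker inside, the gripper leaning back and the lip clear. Now over the tips, with lean increasing.

```bash
python3 -c "from h import *;plan([((.55,-.031,.256),Rl(-2,33,True),1),((.579,-.031,.25),Rl(-2,37,True),1)])"
```

```text
[[-0.146,0.003,0.100],[0.0002,-0.0111,-0.0001]] rows>=0.8
[[-0.105,0.005,0.104],[0.0000,-0.0111,-0.0000]] rows>=0.7
```

```bash
python3 -m handwheel '[[[-0.03,0,0.02],[0,-0.002,0]],[[-0.07,0,0.045],[0,-0.005,0]],[[-0.11,0.002,0.075],[0,-0.008,0]],[[-0.146,0.003,0.1],[0,-0.0111,0]],[[-0.146,0.003,0.1],[0,-0.0111,0]]]'
python3 -m handwheel '[[[-0.03,0,0.03],[0,-0.003,0]],[[-0.055,0.002,0.055],[0,-0.006,0]],[[-0.08,0.004,0.08],[0,-0.009,0]],[[-0.105,0.005,0.104],[0,-0.0111,0]],[[-0.105,0.005,0.104],[0,-0.0111,0]]]'
python3 - <<'E'
from h import *
state();plan([((.579,-.031,.232),Rl(-2,38,True),1),((.579,-.031,.216),Rl(-2,38,True),1)])
b=shot("side");cv2.imwrite("pics/m8.png",cv2.resize(b["color"][60:250,280:480,::-1],(800,600)[:1]+(600,),interpolation=cv2.INTER_CUBIC))
E
```

```text
clock: 16.15
tool_pos: [0.5504, -0.0305, 0.2553]
orientation: [179.9, 33.0, 178.1]
force: [0.2, -1.2, -4.1]
opening: 0.0129
clock: 16.57
tool_pos: [0.5807, -0.0317, 0.2535]
orientation: [179.9, 36.8, 178.0]
force: [0.7, 0.1, -3.4]
opening: 0.0128
t16.57 [ 0.5807 -0.0317  0.2535] [179.9  36.8 178. ] q [  8.  -7. -58.  68.  -6. -75.] F [ 0.7  0.1 -3.4] op 0.0128
[[0.071,0.003,0.081],[0.0003,-0.0034,0.0000]] rows>=0.5
[[0.049,-0.000,0.063],[0.0000,-0.0000,-0.0000]] rows>=0.4
```

View pics/m8.png

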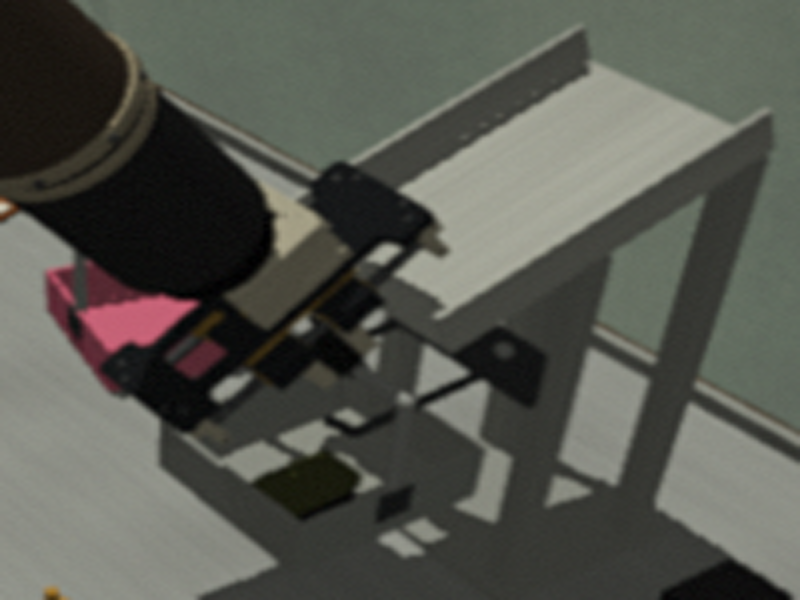

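The side view shows the bar over the prongs behind the tips, with the rocker at (310,485) in the crop. Joint 3 is at its limit and joint 5 is near zero, so I fit the full kinematics from the logged poses before lowering.

```bash
cat > fk.py <<'E'
from h import *
N=np.array
D=[([81.194,20.588,.64,-.017,-70.137,-16.507],[.28846,.60981,.23973],[-179.99,-.085,-115.319]),
([66,4,-18,0,-67,-41],[.3697,.3505,.2558],[-180,0,-155.9]),([-7,9,-29,0,-53,93],[.4309,-.2477,.1479],[179.8,0,-94.3]),
([-8,15,-35,0,-40,93],[.4294,-.2505,.059],[-179.9,0,-94.3]),([-8,18,-36,0,-37,93],[.4259,-.2531,.0359],[180,0,-94.8]),
([73,3,-58,57,-43,-45],[.419,.298,.1719],[-145.2,0,-103.9]),([56,15,-58,80,-33,-57],[.4824,.3098,.0849],[-146.5,-1.6,-105.6]),
([70,9,-54,58,-41,-44],[.4433,.326,.1475],[-146.5,-1.2,-105.3]),([68,4,-46,30,-41,-15],[.4274,.2883,.1634],[-160.3,0,-104.2]),
([62,11,-54,46,-28,-27],[.4438,.2836,.0833],[-160,-.6,-104.1]),([60,12,-55,51,-25,-31],[.4493,.2859,.072],[-159.8,-.4,-104.2]),
([69,4,-45,30,-43,-15],[.4259,.2939,.1709],[-160.1,-.3,-104.1]),([74,3,-50,49,-51,-129],[.4385,.301,.2227],[-179.5,36,161.6]),
([62,9,-56,65,-40,-137],[.4836,.2868,.1545],[-179.3,35.9,161.7]),([57,10,-55,64.5,-33.5,-133],[.4991,.282,.1291],[179.7,31,161.6]),
([63,-1,-47,43,-48,-112],[.486,.2425,.2508],[179.6,31,161.5]),([35,-15,-58,53,-29,-85],[.513,.047,.282],[-179.8,36.2,174.2]),
([34,-11,-50,34,-33,-64],[.5203,.0307,.2637],[-180,28.8,175.9]),([26,-12,-49,27,-30,-49],[.5146,-.0311,.2589],[179.9,29,177.9])]
try: o=get_obs();D.append((list(o["joint_pos"]),list(o["tool_pos"]),list(o["orientation"])))
except Exception: pass
rot=lambda a,d:R.from_euler(a,d,degrees=True)
def FK(k,q,s):
    a1,d1,L2x,L2z,L3,a3,oy,Lt,ty,tz,c6=k
    r=rot("z",q[0]);p=r.apply([a1,0,d1]);r=r*rot("y",q[1]);p=p+r.apply([L2x,0,L2z]);r=r*rot("y",-q[2]);p=p+r.apply([0,0,a3])
    r=r*rot("x",s[0]*q[3]);p=p+r.apply([L3,oy,0]);r=r*rot("y",-q[4]);p=p+r.apply([0,ty,tz]);r=r*rot("x",s[1]*q[5]+c6*100);p=p+r.apply([Lt,0,0])
    M=r.as_matrix();return p,R.from_matrix(np.stack([-M[:,2],M[:,1],M[:,0]],1))
def resid(k,s):
    e=[]
    for q,p,o in D:
        a,b=FK(k,q,s);e+=[*(a-p),*(.15*(b.inv()*rot("xyz",o)).as_rotvec())]
    return N(e+list(.003*N(k)))
import pickle,os
if os.path.exists("k.pkl"): k,s=pickle.load(open("k.pkl","rb"))
else:
    best=None
    for s_ in((1,1),(1,-1),(-1,1),(-1,-1)):
        for c in(0,.9,1.8,2.7):
            f=least_squares(resid,[.1,.3,0,.4,.3,0,-.18,.2,0,0,c],args=(s_,),max_nfev=200)
            if best is None or f.cost<best[0].cost:best=(f,s_)
    k,s=best[0].x,best[1];pickle.dump((k,s),open("k.pkl","wb"));E=best[0].fun[:len(D)*6].reshape(-1,6)
    print(s,k.round(3),"pos mm rms",1000*np.sqrt((E[:,:3]**2).mean()),"rot deg",np.degrees(np.sqrt((E[:,3:]**2).mean())/.15))
LO=N([-176,-82,-58,-173.8,-174.7,-.2+0]);LO=N([-176,-82,-58.,-173,-174,-173]);HI=N([176,121,71,95,-.5,173])
def IK(p,r,q0):
    f=least_squares(lambda q:np.r_[FK(k,q,s)[0]-p,.15*(FK(k,q,s)[1].inv()*r).as_rotvec()],np.clip(q0,LO+.1,HI-.1),bounds=(LO,HI),x_scale=30)
    return f.x.round(0),round(1e3*np.sqrt(2*f.cost),1)
E
python3 - <<'E'
from fk import *
q0=D[-1][0];print(N(q0).round(1))
for lean in(28,30,32,34,36,40):
    print(lean,[(list(a),b) for a,b in [IK(N([.577,-.031,z]),Rl(-2,lean,True),q0) for z in(.25,.22)]])
# alternatives
rng=np.random.default_rng(0)
for lean in(34,40):
    sol=set()
    for i in range(25):
        a,b=IK(N([.577,-.031,.22]),Rl(-2,lean,True),rng.uniform(LO,HI))
        if b<3: sol.add(tuple(a))
    print(lean,sol)
E
```

```text
(-1, -1) [-0.008  0.197  0.002  0.606  0.467  0.003 -0.096  0.366 -0.096  0.
  0.001] pos mm rms 3.3721236134910155 rot deg 0.4223407777348736
[  7.7  -6.9 -58.2  67.4  -6.2 -75.1]
28 [([np.float64(22.0), np.float64(-4.0), np.float64(-43.0), np.float64(24.0), np.float64(-27.0), np.float64(-43.0)], np.float64(0.0)), ([np.float64(21.0), np.float64(-2.0), np.float64(-47.0), np.float64(29.0), np.float64(-22.0), np.float64(-48.0)], np.float64(0.0))]
30 [([np.float64(21.0), np.float64(-5.0), np.float64(-46.0), np.float64(30.0), np.float64(-24.0), np.float64(-48.0)], np.float64(0.0)), ([np.float64(19.0), np.float64(-3.0), np.float64(-51.0), np.float64(37.0), np.float64(-17.0), np.float64(-54.0)], np.float64(0.0))]
32 [([np.float64(20.0), np.float64(-6.0), np.float64(-50.0), np.float64(36.0), np.float64(-20.0), np.float64(-54.0)], np.float64(0.0)), ([np.float64(15.0), np.float64(-4.0), np.float64(-55.0), np.float64(49.0), np.float64(-12.0), np.float64(-63.0)], np.float64(0.0))]
34 [([np.float64(17.0), np.float64(-6.0), np.float64(-53.0), np.float64(46.0), np.float64(-15.0), np.float64(-61.0)], np.float64(0.0)), ([np.float64(9.0), np.float64(-4.0), np.float64(-58.0), np.float64(63.0), np.float64(-7.0), np.float64(-72.0)], np.float64(1.8))]
36 [([np.float64(10.0), np.float64(-7.0), np.float64(-58.0), np.float64(63.0), np.float64(-8.0), np.float64(-72.0)], np.float64(0.0)), ([np.float64(9.0), np.float64(-4.0), np.float64(-58.0), np.float64(63.0), np.float64(-6.0), np.float64(-72.0)], np.float64(6.7))]
40 [([np.float64(9.0), np.float64(-7.0), np.float64(-58.0), np.float64(64.0), np.float64(-6.0), np.float64(-73.0)], np.float64(9.4)), ([np.float64(9.0), np.float64(-4.0), np.float64(-58.0), np.float64(61.0), np.float64(-5.0), np.float64(-70.0)], np.float64(16.4))]
34 {(np.float64(9.0), np.float64(-4.0), np.float64(-58.0), np.float64(63.0), np.float64(-7.0), np.float64(-72.0))}
40 set()
```

```bash
python3 - <<'E'
from fk import *
q0=[15,-4,-55,49,-12,-63]
for lean in(32,):
    T=Rl(-2,lean,True)
    for t in(.02,.04,.06,.08): 
        p=N([.577,-.031,.22])-t*T.apply([0,0,1]);print(t,p.round(3),*[list(map(int,a))+[b] for a,b in[IK(p,T,q0)]],"lean28",*[list(map(int,a))+[b] for a,b in[IK(p,Rl(-2,28,True),q0)]])
plan([((.577,-.031,.236),Rl(-2,33,True),1),((.577,-.031,.22),Rl(-2,32,True),1)])
E
```

```text
0.02 [ 0.566 -0.031  0.237] [19, -6, -53, 41, -17, -58, np.float64(0.0)] lean28 [22, -4, -46, 27, -25, -46, np.float64(0.0)]
0.04 [ 0.556 -0.03   0.254] [22, -8, -51, 36, -21, -54, np.float64(0.0)] lean28 [23, -7, -45, 25, -29, -45, np.float64(0.0)]
0.06 [ 0.545 -0.03   0.271] [23, -10, -50, 33, -25, -52, np.float64(0.0)] lean28 [24, -9, -44, 23, -32, -44, np.float64(0.0)]
0.08 [ 0.535 -0.03   0.288] [25, -13, -48, 30, -29, -50, np.float64(0.0)] lean28 [25, -11, -43, 22, -35, -43, np.float64(0.0)]
[[0.063,0.009,0.060],[0.0001,0.0103,-0.0002]] rows>=0.5
[[0.044,0.000,0.067],[0.0000,0.0028,0.0000]] rows>=0.4
```

```bash
python3 -m handwheel '[[[0.005,0.001,0.003],[0,0.003,0]],[[0.018,0.003,0.015],[0,0.0055,0]],[[0.033,0.005,0.03],[0,0.008,0]],[[0.048,0.007,0.045],[0,0.0103,0]],[[0.063,0.009,0.06],[0,0.0103,0]]]'
python3 -m handwheel '[[[0,0,0],[0,0,0]],[[0,0,0],[0,0,0]]]'
python3 -c "from h import *;state();plan([((.577,-.031,.22),Rl(-2,32,True),1)])"
```

```text
clock: 17.03
tool_pos: [0.5769, -0.0286, 0.2364]
orientation: [179.8, 33.0, 178.0]
force: [0.6, 0.4, -3.7]
opening: 0.0133
clock: 17.2
tool_pos: [0.5762, -0.0294, 0.2357]
orientation: [179.8, 32.9, 178.0]
force: [0.2, -0.2, -4.7]
opening: 0.0132
t17.20 [ 0.5762 -0.0294  0.2357] [179.8  32.9 178. ] q [ 17.  -5. -54.  46. -14. -61.] F [ 0.2 -0.2 -4.7] op 0.0132
[[0.039,-0.008,0.068],[0.0004,0.0026,0.0000]] rows>=0.4
```

```bash
python3 -m handwheel '[[[0.008,-0.002,0.014],[0,0.0006,0]],[[0.016,-0.004,0.028],[0,0.0012,0]],[[0.024,-0.006,0.042],[0,0.002,0]],[[0.032,-0.008,0.056],[0,0.0026,0]],[[0.037,-0.008,0.066],[0,0.0026,0]]]'
python3 -m handwheel '[[[0,0,0],[0,0,0]],[[0,0,0],[0,0,0]]]'
python3 - <<'E'
from h import *
state()
a=shot("side");b=shot("scene")
cv2.imwrite("pics/m9.png",np.hstack([cv2.resize(b["color"][150:260,220:330,::-1],(400,400),interpolation=cv2.INTER_CUBIC),cv2.resize(a["color"][130:240,330:440,::-1],(400,400),interpolation=cv2.INTER_CUBIC)]))
E
```

```text
clock: 17.62
tool_pos: [0.5781, -0.0314, 0.2207]
orientation: [179.8, 32.1, 177.9]
force: [-0.1, 0.4, -2.7]
opening: 0.0134
clock: 17.78
tool_pos: [0.5778, -0.0317, 0.2207]
orientation: [179.9, 32.1, 178.0]
force: [0.2, 0.6, -4.0]
opening: 0.0134
t17.78 [ 0.5778 -0.0317  0.2207] [179.9  32.1 178. ] q [ 15.  -4. -55.  48. -12. -63.] F [ 0.2  0.6 -4. ] op 0.0134
```

View pics/m9.png

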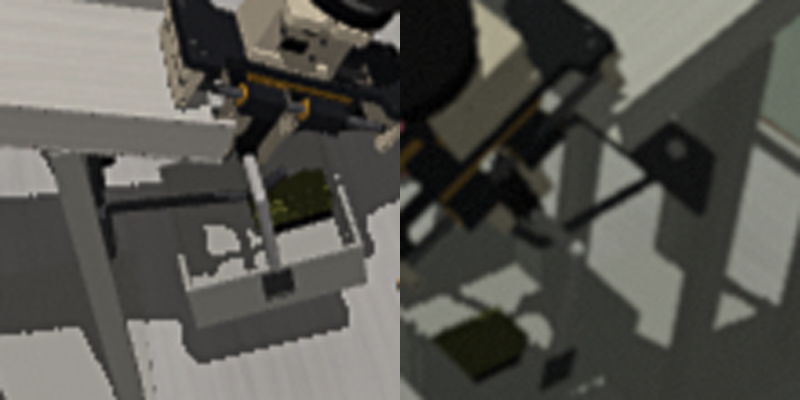

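```bash
python3 -m handwheel '[[[0.005,0,0.008],[0,0,0]],[[0.01,0,0.016],[0,0,0]],[[0.012,0,0.02],[0,0,0]],[[0.012,0,0.02],[0,0,0]],[[0.012,0,0.02],[0,0,0]]]'
python3 - <<'E'
from h import *
state()
a=shot("side");W=cloud(a)[125:215,330:440].reshape(-1,3);m=(W[:,0]>.535)&(W[:,0]<.66)&(W[:,1]>-.082)&(W[:,1]<-.055)&(W[:,2]>.195)&(W[:,2]<.24)
P=W[m];P=P[np.argsort(P[:,0])];print(P[::4].round(3))
E
```

```text
clock: 18.3
tool_pos: [0.578, -0.0315, 0.2163]
orientation: [179.8, 32.1, 178.0]
force: [-0.6, -0.7, -3.8]
opening: 0.0128
t18.30 [ 0.578  -0.0315  0.2163] [179.8  32.1 178. ] q [ 14.  -3. -56.  52. -11. -65.] F [-0.6 -0.7 -3.8] op 0.0128
[[ 0.551 -0.066  0.226]
 [ 0.553 -0.064  0.229]
 [ 0.556 -0.067  0.228]
 [ 0.557 -0.066  0.229]
 [ 0.561 -0.069  0.221]
 [ 0.564 -0.065  0.222]
 [ 0.567 -0.07   0.215]
 [ 0.571 -0.069  0.212]
 [ 0.572 -0.07   0.216]
 [ 0.573 -0.068  0.207]
 [ 0.573 -0.076  0.219]
 [ 0.574 -0.079  0.218]
 [ 0.574 -0.062  0.215]
 [ 0.574 -0.065  0.214]
 [ 0.575 -0.056  0.225]
 [ 0.575 -0.076  0.221]
 [ 0.576 -0.055  0.221]
 [ 0.576 -0.071  0.205]
 [ 0.578 -0.081  0.22 ]
 [ 0.578 -0.062  0.222]
 [ 0.579 -0.072  0.222]
 [ 0.58  -0.057  0.223]
 [ 0.583 -0.058  0.219]
 [ 0.593 -0.068  0.213]
 [ 0.595 -0.068  0.212]
 [ 0.597 -0.07   0.212]
 [ 0.601 -0.073  0.212]
 [ 0.604 -0.069  0.211]
 [ 0.607 -0.069  0.215]
 [ 0.61  -0.072  0.213]
 [ 0.613 -0.072  0.212]
 [ 0.615 -0.069  0.215]
 [ 0.62  -0.071  0.217]
 [ 0.621 -0.067  0.214]
 [ 0.625 -0.073  0.215]
 [ 0.627 -0.073  0.215]
 [ 0.631 -0.07   0.213]
 [ 0.633 -0.074  0.218]
 [ 0.637 -0.069  0.216]
 [ 0.639 -0.07   0.219]
 [ 0.642 -0.074  0.217]
 [ 0.644 -0.071  0.22 ]
 [ 0.648 -0.074  0.22 ]
 [ 0.651 -0.071  0.22 ]
 [ 0.654 -0.071  0.219]
 [ 0.658 -0.074  0.219]]
```

The bar sits 2 cm behind the tips and a millimetre or two above its seat. Releasing gently, with the jaws only part open because of the lip.

```bash
python3 -m handwheel '[[[0,0,0],[0,0,0]],[[0,0,0],[0,0,0]],[[0,0,0],[0,0,0]],[[0,0,0],[0,0,0]],[[0,0,0],[0,0,0]]]' 0.2
python3 -m handwheel '[[[0,0,0],[0,0,0]],[[0,0,0],[0,0,0]],[[0,0,0],[0,0,0]],[[0,0,0],[0,0,0]],[[0,0,0],[0,0,0]]]' 0.2
python3 -c "from h import *;state()"
```

```text
clock: 18.77
tool_pos: [0.5785, -0.031, 0.217]
orientation: [179.8, 32.1, 178.0]
force: [1.0, 0.1, 0.3]
opening: 0.0343
clock: 19.18
tool_pos: [0.5781, -0.0312, 0.2164]
orientation: [179.8, 32.1, 178.0]
force: [0.5, 0.6, 0.2]
opening: 0.0349
t19.18 [ 0.5781 -0.0312  0.2164] [179.8  32.1 178. ] q [ 14.  -3. -56.  52. -11. -65.] F [0.5 0.6 0.2] op 0.0349
```

Weight is off the tool. Retreating along the fingers.

```bash
python3 -m handwheel '[[[0,0,-0.04],[0,0,0]],[[0,0,-0.1],[0,0,0]],[[0,0,-0.18],[0,0,0]],[[0,0,-0.28],[0,0,0]],[[0,0,-0.38],[0,0,0]]]'
python3 -m handwheel '[[[0,0,-0.1],[0,0.005,0]],[[0,0,-0.22],[0,0.01,0]],[[0,0,-0.34],[0,0.015,0]],[[0,0,-0.46],[0,0.02,0]],[[0,0,-0.46],[0,0.02,0]]]'
python3 -m handwheel '[[[0,0,0],[0,0,0]],[[0,0,0],[0,0,0]],[[0,0,0],[0,0,0]],[[0,0,0],[0,0,0]],[[0,0,0],[0,0,0]]]'
python3 - <<'E'
from h import *
state()
a=shot("side");b=shot("scene")
cv2.imwrite("pics/m10.png",np.hstack([cv2.resize(b["color"][130:300,200:370,::-1],(400,400),interpolation=cv2.INTER_CUBIC),cv2.resize(a["color"][100:270,320:490,::-1],(400,400),interpolation=cv2.INTER_CUBIC)]))
for s in(a,b):
    W=cloud(s).reshape(-1,3);m=(abs(W[:,0]-.58)<.05)&(abs(W[:,1]+.031)<.03)&(W[:,2]>.2)&(W[:,2]<.235);P=W[m];print(len(P),P.mean(0).round(3),P[:,2].max().round(3))
E
```

```text
clock: 19.6
tool_pos: [0.537, -0.0299, 0.2808]
orientation: [179.8, 32.0, 178.0]
force: [-0.1, -0.9, 1.4]
opening: 0.0349
clock: 20.02
tool_pos: [0.4897, -0.0276, 0.3645]
orientation: [179.6, 25.2, 178.0]
force: [1.2, 0.8, 1.2]
opening: 0.0348
clock: 20.43
tool_pos: [0.4887, -0.0289, 0.3577]
orientation: [179.9, 24.8, 178.0]
force: [0.7, 0.5, -0.1]
opening: 0.035
t20.43 [ 0.4887 -0.0289  0.3577] [179.9  24.8 178. ] q [ 29. -17. -34.  16. -52. -38.] F [ 0.7  0.5 -0.1] op 0.0350
125 [ 0.577 -0.033  0.218] 0.223
76 [ 0.578 -0.029  0.222] 0.229
```

View pics/m10.png

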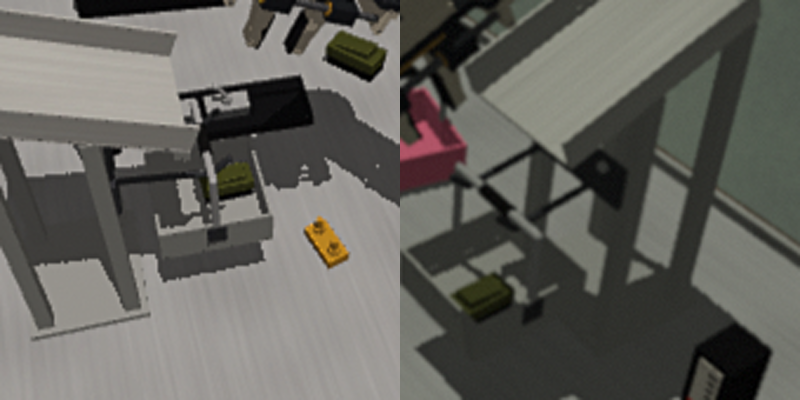

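The bar lies across both prongs behind the tips, the basket hangs level with the rocker inside at (485,297), and the gripper is clear. I let it settle for a second, re-check numerically, and then hand it in.

```bash
for i in 1 2; do python3 -m handwheel '[[[0,0,0],[0,0,0]],[[0,0,0],[0,0,0]],[[0,0,0],[0,0,0]],[[0,0,0],[0,0,0]],[[0,0,0],[0,0,0]]]' >/dev/null; done
python3 - <<'E'
from h import *
a=shot("side");W=cloud(a).reshape(-1,3);m=(abs(W[:,0]-.58)<.05)&(abs(W[:,1]+.031)<.03)&(W[:,2]>.2)&(W[:,2]<.235);P=W[m];print(len(P),P.mean(0).round(3))
c=a["color"].reshape(-1,3).astype(int);m=(c[:,1]-c[:,2]>20)&(W[:,0]>.45)&(abs(W[:,1]+.03)<.1)&(W[:,2]>.06)&(W[:,2]<.17);print("rocker",m.sum(),np.median(W[m],0).round(3))
state();print(close_job())
E
```

```text
123 [ 0.577 -0.033  0.218]
rocker 160 [ 0.554 -0.052  0.123]
t21.42 [ 0.4889 -0.0286  0.3588] [179.8  24.9 178. ] q [ 29. -17. -34.  16. -52. -38.] F [-0.2 -0.6  0.1] op 0.0353
the job is handed in; nothing more can be done
None
```

The rocker switch is in the galvanized basket and the basket hangs by its handle on both prongs. I let go and handed the job in at 21.4 s, with no verdict reported.

- **Final state:** In the last pictures and depth readings the bar lay about 2 cm behind the prong tips. The bar position was the same about a second later. The rocker was inside the basket and the tool was clear with about zero force. The toggles, gauge, brass block and pink basket were not approached. I did not measure their positions again at the end.
- **Basket nudged:** My first try at lowering the rocker in ran into joint 3's range limit and went off course. It shifted the basket about 15 mm on the cart. I backed out, used less lean and measured the basket again.
- **Force spike:** While carrying the basket, one reading showed about 80 N at the wrist as joint 3 reached its limit. That is below the 120 N wrist limit and it was gone at the next reading. I could see nothing it could have touched, so I took it for the sudden stop, but I did not confirm that.
- **Hook lean:** I had planned a lean of about 40° at the hook, but only about 33° was within reach. I hung the basket at 32°.

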